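Load the sliding battery charger and dock its stuck carriage

ROBOT

A 6-joint arm with a two-finger parallel gripper is mounted at the origin on the work surface. World frame = base frame: x ahead of the robot, y to its left, z up, the work surface at z = 0. Lengths are in mm, angles in rad, forces in N, time in s.
With the tool pointing down it reaches from about 400 to 925 mm from the base axis. Payload 12.5 kg.
Tool frame: the origin (TCP) lies midway between the tips of the shut fingers; the grasp point (between the pads) lies 19 mm behind it; z points along the fingers, y is the line along which they close (so a half turn about z gives the same grasp; the last joint's range is limited). The gripper opens to 95 mm and grips with 3 to 60 N. Pads are 20 mm wide; open, the fingers measure 119 mm over their backs; the gripper's body (75 mm by 180 mm) begins 59 mm behind the grasp point.
Start: joints at [-1.273, 0.491, 1.559, -0, 1.092, -0.106], TCP at [245.596, -574.743, 214.661] pointing down, gripper open.
Joint ranges: [-3.1, 3.1], [-0.84, 2.19], [0.05, 2.79], [-1.13, 4.28], [0.06, 2.93], [-2.69, 2.69]. Speed limits (rad/s): [2.22, 2.22, 2.79, 3.14, 3.14, 3.14].

INTERFACE

Orientations are given as [roll, pitch, yaw] about the fixed x, y, z axes, in that order (R = Rz(yaw) Ry(pitch) Rx(roll)).
In Python, from cell import * gives the robot as it stands. The module is installed in compiled form; this text tells all that it offers.
- The arm moves only by the tool arm_command, never from a script. Its arguments are lists of equal length, an entry for each row: "delta_pos": the shift along the world's x, y, z in units of 250 mm (1.0 is 250 mm), a list of three; "delta_rot": the turn, a rotation vector about the world's x, y, z in units of 90 degrees (1.0 is 90 degrees), a list of three; "claw": the closure, from 0 (fully open) to 1 (shut). In form: {"delta_pos": [[tx, ty, tz], ...], "delta_rot": [[wx, wy, wz], ...], "claw": [claw, ...]}. A call has exactly 5 rows; each row is the pose to reach, as a shift and turn from the pose commanded when the call began; what a row does not reach only later rows make up. A row lasts 1/12 s, in which the tool goes at most 41.7 mm and 7.16 degrees, less where a joint would pass 70% of its speed; a pose out of reach is approached as far as the arm can. A call with a number of a shift or a turn outside -1 to 1 is refused whole. A call with a gripper value outside its range is refused whole. The fingers move at their own pace and stop on an object; the grip force is fixed at half the most. Time passes only in rows, so rows that repeat a pose let the fingers close, or fill a call up. It gives the time, the measured TCP pose, the force, the opening and the grip force at its end, in the units of the state.
- state(): the state, without advancing time (a new reading comes with each control period).
- read_camera(name): name is "scene" or "top" or "wrist"; returns the picture (400x640x3 uint8, red, green, blue); there is no depth.
- calibration(name): a dict with "camera_matrix" (3x3 intrinsics, pixels), "T" (4x4, takes a point from camera to world coordinates). Camera axes: x right, y down, z forward; pixel columns grow to the right and rows downward; lengths in mm; the calibration is good to about 2 mm. A picture is of the moment at which its call begins: read the wrist's pose just before it. calibration takes no time and is no camera call; for the wrist camera it gives the pose at the moment of the call.
- job_done(): hands the job in; it is judged then, once.
The state is a dict: "t": time; "joints": joint angles; "qvel": joint speeds; "tau": joint torques, N m; "eef_pos": TCP position; "tcp_rot": TCP orientation; "ft_force": force on the tool from outside, world axes, zero at the start; "moment": the same for the moment, N m; "opening": opening from 0.0 (shut) to 1.0 (fully open); "grip_force": force on a finger pad.
Only numpy, scipy, OpenCV 4.12 (cv2) and the standard library are available. Lean on these libraries where they do the work, as an engineer would, in place of code of your own. Each camera call takes 0.05 s, during which the arm holds its last target. There are 200 camera calls.

TASK

Charge every battery pack on the bench: press each one flush into a bay of the charger's sliding carriage, and plug any bay that is left with one of the blanks, also flush. Then push the carriage, which is stuck at first and will break free, along its rail until it meets its hidden end stop in the charging head, without slamming it, and after that throw the black lever on the head fully over, away from the robot. Leave the carriage home and all bays flush; do not knock over the tub of wipes.

Things in the scene. Friction and masses are not known exactly. Their poses are not given: they have to be found in the camera images.
- bay0 (a point): Centre of the FLOOR of the first bay of the aluminium carriage (120 by 347 mm). Bay: open-topped recess 100 (x) by 57 mm (y), 36 mm deep below the flat deck; deck 64 mm above the bench; mouth chamfered 2 mm. Site x runs across the rail, y along it to the charging head (the way to push), z up; yaw within 0.08 rad of the world. Seated: a block's underside on this point, shoulder flush with the deck.
- bay1 (a point): The same for the second bay, 62 mm further along y. In every bay a brass spring roller stands 7 mm out of each of the two short end walls, so a block dropped in stays some 5 to 15 mm proud, perhaps tipped on one roller, and must be pressed down with about 3 to 12 N; if tipped, press its high end.
- bay2 (a point): The same for the third bay, another 62 mm along y.
- bay3 (a point): The same for the last bay, next to the charging head, another 62 mm along y.
- push_plate (a point): Middle of the top edge of the upright steel push plate on the carriage's rear end (away from the charging head), 114 mm above the bench. Plate: 70 mm along x, 12 mm thick along y, 50 mm above the deck. Its outer face lies 6 mm behind this point (-y), 2 mm short of the carriage's end; open bench behind. Push that face or pinch the plate from above, towards +y. Axes as for the bays.
- carriage (a joint): Travel of the carriage along its rail, m, growing towards the charging head. It starts stuck at 0 to 0.012 and needs about 10 to 16 N until roughly 0.03, where it breaks free; then about 3 N. Its hard end stop is hidden in the charging head, somewhere between 0.08 and 0.12. Faster than 0.25 m/s counts as slamming.
- power (a joint): Black lever with a ball on its end, on the roof of the grey charging head at the rail's end. 0 = leaning to the robot (-x of the station, off), 1.0 rad = leaning away (+x, fully over, on). It stays where it is left and takes about 1 N at the ball.
- power_tip (a point): Centre of the lever's 26 mm ball. The lever is 80 mm long; its pivot is 134 mm above the bench, at the start 70 mm below and 38 mm to station +x of the ball. The ball swings 77 mm along station +x (the bays' x), rising 10 mm midway. The head's roof is at 112 mm, the lever's block reaches 137 mm.
- pack0: Battery pack (absent in some starts): black block 90 (its x) by 50 (y) by 36 mm high, foot tapered 5 mm all round over its lowest 10 mm, and on top a flat grey ribbed grip fin 50 mm (x) by 18 mm (y) by 35 mm high, top 71 mm above the underside. Origin at the centre of the underside. 0.2 to 0.35 kg. Either way round fits a bay, long side across the rail.
- pack1: Battery pack (absent in some starts): black block 90 (its x) by 50 (y) by 36 mm high, foot tapered 5 mm all round over its lowest 10 mm, and on top a flat grey ribbed grip fin 50 mm (x) by 18 mm (y) by 35 mm high, top 71 mm above the underside. Origin at the centre of the underside. 0.2 to 0.35 kg. Either way round fits a bay, long side across the rail.
- pack2: Battery pack (absent in some starts): black block 90 (its x) by 50 (y) by 36 mm high, foot tapered 5 mm all round over its lowest 10 mm, and on top a flat grey ribbed grip fin 50 mm (x) by 18 mm (y) by 35 mm high, top 71 mm above the underside. Origin at the centre of the underside. 0.2 to 0.35 kg. Either way round fits a bay, long side across the rail.
- pack3: Battery pack (absent in some starts): black block 90 (its x) by 50 (y) by 36 mm high, foot tapered 5 mm all round over its lowest 10 mm, and on top a flat grey ribbed grip fin 50 mm (x) by 18 mm (y) by 35 mm high, top 71 mm above the underside. Origin at the centre of the underside. 0.2 to 0.35 kg. Either way round fits a bay, long side across the rail.
- blank0: Blanking block: the same block, 90 by 50 by 36 mm with tapered foot, but with an upright round knob of 24 mm diameter and 35 mm height (top 71 mm above the underside) instead of the flat fin. Origin at the centre of the underside. About 0.15 kg. A blank that is not needed stays on the bench.
- blank1: Blanking block: the same block, 90 by 50 by 36 mm with tapered foot, but with an upright round knob of 24 mm diameter and 35 mm height (top 71 mm above the underside) instead of the flat fin. Origin at the centre of the underside. About 0.15 kg. A blank that is not needed stays on the bench.
- wipes: Tub of wipes, white round jar 70 mm across and 130 mm tall, standing at the right; origin at its underside. Not to be knocked over.
Things that resemble listed ones, but are neither listed nor needed, are in the scene too. Leave any red look-alike of the pack3 alone.

How it is judged:
By the outcome, as a careful person would: the job done as asked, in the order asked, and still so for the second after the job is handed in, with the robot touching nothing.
Of pack0, pack1, pack2, pack3 only 2 to 4 are there at a start; the rules pass over those that are not, and their reading is None.
At some moment in a run one of pack0, pack1, pack2, pack3, blank0, blank1 may be knocked a few centimetres aside while the robot is not near it.
Once in a run the grip may slacken for a moment while it holds something.
It also fails if it takes over 210 s, if anything falls off the work surface, if the arm or the gripper's body presses on something with over 40 N, if the wrist force passes 120 N, or if a joint passes its speed limit or range.

## Working session

There is one attempt and no reset: what is moved stays moved. The work goes in short steps, Python scripts to look and compute and a tool call to move; the robot and the scene stay as the last step left them, time stands still between calls to the robot, and variables do not carry over. Pictures are saved under pics/ and viewed, at most 14 in all, crops included, and the job is handed in when it is done.

Besides the shell and the picture viewer there is one more tool, called after "Call:" as name(argument=value, ...), one argument or row to a line, values as JSON. arm_command: Moves the arm, as the interface text tells. Shifts and turns lie within -1 to 1; 1 stands for 250 mm of shift or 90 degrees of turn. Its arguments: {"type":"object","properties":{"delta_pos":{"type":"array"},"delta_rot":{"type":"array"},"claw":{"type":"array"}},"required":["delta_pos","delta_rot","claw"]}

```bash
mkdir -p pics; cat > h.py <<'E'
from cell import *
import numpy as np, cv2
def snap(n,f):
    c=calibration(n); im=read_camera(n); cv2.imwrite('pics/'+f,im[:,:,::-1]); np.savez('pics/'+f+'.npz',K=c['camera_matrix'],T=c['T'],im=im); return im,c
def ray(c,u,v,z):
    K=np.array(c['camera_matrix']);T=np.array(c['T'])
    d=T[:3,:3]@np.linalg.inv(K)@[u,v,1]; o=T[:3,3]; return (o+d*(z-o[2])/d[2]).round(1)
def proj(c,p):
    K=np.array(c['camera_matrix']);T=np.array(c['T']); q=K@(T[:3,:3].T@(np.array(p)-T[:3,3])); return (q[:2]/q[2]).round(1)
def load(f):
    d=np.load('pics/'+f+'.npz'); return d['im'],{'camera_matrix':d['K'],'T':d['T']}
E
python3 - <<'E'
from h import *
for n in('scene','top','wrist'):
    im,c=snap(n,n+'0.png'); print(n,np.array(c['T']).round(2).tolist(),np.array(c['camera_matrix']).round(0).tolist())
s=state();print(s['t'],s['eef_pos'],s['tcp_rot'],s['ft_force'])
a=cv2.imread('pics/top0.png');b=cv2.imread('pics/scene0.png')
E
```

```text
scene [[-0.69, 0.43, -0.58, 1265.5], [0.72, 0.4, -0.57, 723.65], [-0.01, -0.81, -0.59, 915.34], [0.0, 0.0, 0.0, 1.0]] [[513.0, 0.0, 321.0], [0.0, 513.0, 198.0], [0.0, 0.0, 1.0]]
top [[0.01, -1.0, 0.06, 398.39], [-1.0, -0.01, 0.0, -57.26], [-0.0, -0.06, -1.0, 1549.59], [0.0, 0.0, 0.0, 1.0]] [[443.0, 0.0, 317.0], [0.0, 443.0, 193.0], [0.0, 0.0, 1.0]]
wrist [[0.39, -0.89, -0.22, 307.11], [-0.92, -0.38, -0.09, -548.73], [-0.0, 0.24, -0.97, 384.73], [0.0, 0.0, 0.0, 1.0]] [[314.0, 0.0, 316.0], [0.0, 314.0, 199.0], [0.0, 0.0, 1.0]]
0.15 [ 245.55295675 -574.53056114  214.17653157] [-3.14072570e+00 -9.71129130e-05  4.03794319e-01] [0.94360399 0.34453014 0.08391775]
```

View pics/top0.png

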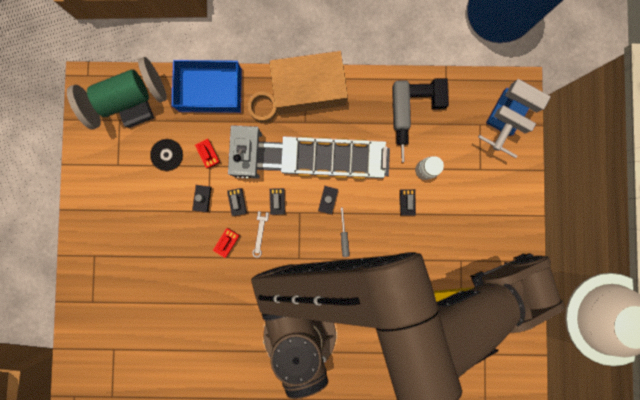

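View pics/scene0.png

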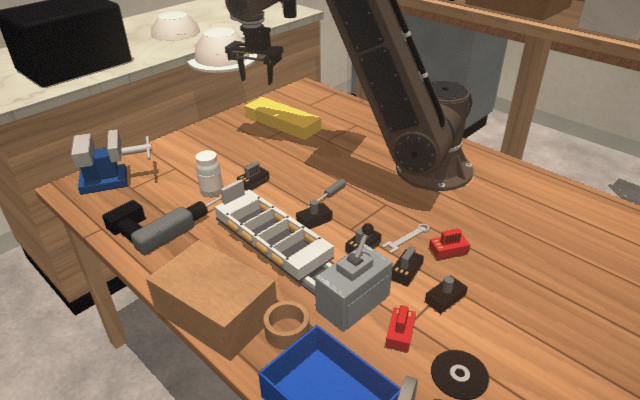

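```bash
python3 - <<'E'
from h import *
im,c=load('top0.png')
cr=im[118:226,185:450]; cv2.imwrite('pics/z1.png',cv2.resize(cr,None,fx=3,fy=3,interpolation=cv2.INTER_CUBIC)[:,:,::-1])
hsv=cv2.cvtColor(im,cv2.COLOR_RGB2HSV)
m=((hsv[:,:,2]<75)).astype(np.uint8); m[:183]=0;m[220:]=0
n,l,st,ce=cv2.connectedComponentsWithStats(m)
for i in range(1,n):
    if st[i,4]>60:
        cn=cv2.findContours((l==i).astype(np.uint8),0,2)[0]; r=cv2.minAreaRect(max(cn,key=cv2.contourArea)); print(st[i],r, ray(c,*r[0],36))
for n,p in dict(wipes=(431,167),plate=(387,160),bx=(283,155)).items(): print(n,ray(c,*p,64))
E
```

```text
[193 186  19  26 332] ((201.94325256347656, 198.42576599121094), (15.463153839111328, 24.78069496154785), 7.594643592834473) [461.3 340.   36. ]
[319 187  18  26 266] ((327.88238525390625, 199.97061157226562), (12.854387283325195, 24.738632202148438), 14.03624439239502) [461.  -90.6  36. ]
[229 189  19  27 218] ((237.16209411621094, 202.21316528320312), (24.51129150390625, 14.848613739013672), 77.19573211669922) [449.7 219.3  36. ]
[271 189  14  26 188] ((277.5, 201.5), (13.0, 25.0), 0.0) [453.8  81.4  36. ]
[400 190  15  25 222] ((407.0, 202.0), (24.0, 14.0), 90.0) [ 457.2 -360.7   36. ]
wipes [ 574.8 -435.7   64. ]
plate [ 596.8 -287.7   64. ]
bx [609.8  62.9  64. ]
```

View pics/z1.png

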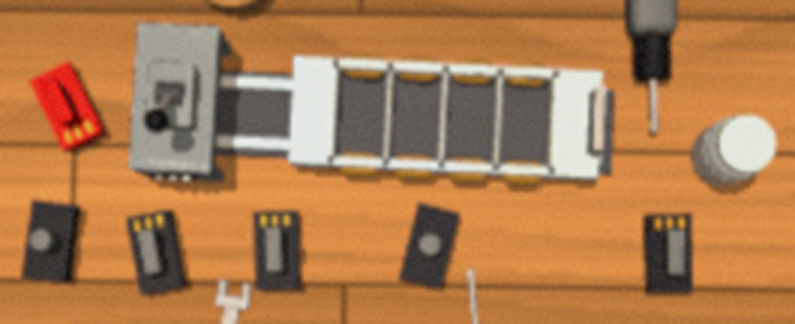

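Call:
arm_command(
  delta_pos=[
    [0.2,0.6,0.4],
    [0.2,0.6,0.4],
    [0.2,0.6,0.4],
    [0.2,0.6,0.4],
    [0.2,0.6,0.4],
  ],
  delta_rot=[
    [0,0,-0.06],
    [0,0,-0.12],
    [0,0,-0.18],
    [0,0,-0.257],
    [0,0,-0.257],
  ],
  claw=[0.4,0.4,0.4,0.4,0.4],
)

```text
t: 0.57
eef_pos: [296.4, -422.1, 317.2]
tcp_rot: [3.14, -0.001, -0.006]
ft_force: [-0.0, -0.0, 0.6]
opening: 0.706
grip_force: 0.0
```

Call:
arm_command(
  delta_pos=[
    [0.4,0.68,0.06],
    [0.4,0.68,0.06],
    [0.4,0.68,0.06],
    [0.4,0.68,0.06],
    [0.4,0.68,0.06],
  ],
  delta_rot=[
    [0,0,0],
    [0,0,0],
    [0,0,0],
    [0,0,0],
    [0,0,0],
  ],
  claw=[0.4,0.4,0.4,0.4,0.4],
)

```text
t: 0.98
eef_pos: [396.5, -252.5, 329.8]
tcp_rot: [-3.142, -0.0, 0.004]
ft_force: [0.1, -0.6, 0.3]
opening: 0.601
grip_force: 0.0
```

Call:
arm_command(
  delta_pos=[
    [0.44,0.68,0],
    [0.44,0.68,0],
    [0.44,0.68,0],
    [0.44,0.68,0],
    [0.44,0.68,0],
  ],
  delta_rot=[
    [0,0,0],
    [0,0,0],
    [0,0,0],
    [0,0,0],
    [0,0,0],
  ],
  claw=[0.4,0.4,0.4,0.4,0.4],
)

```text
t: 1.4
eef_pos: [506.6, -82.6, 329.4]
tcp_rot: [3.142, 0.0, 0.004]
ft_force: [0.3, -0.6, -0.7]
opening: 0.599
grip_force: 0.0
```

Call:
arm_command(
  delta_pos=[
    [0,0,0],
    [0,0,0],
    [0,0,0],
    [0,0,0],
    [0,0,0],
  ],
  delta_rot=[
    [0,0,0],
    [0,0,0],
    [0,0,0],
    [0,0,0],
    [0,0,0],
  ],
  claw=[0.4,0.4,0.4,0.4,0.4],
)

```text
t: 1.82
eef_pos: [505.2, -85.9, 329.7]
tcp_rot: [3.141, 0.0, -0.001]
ft_force: [-0.7, -0.3, 0.5]
opening: 0.599
grip_force: 0.0
```

```bash
python3 - <<'E'
from h import *
s=state();print({k:np.round(s[k],3).tolist() for k in s})
im,c=snap('wrist','w1.png'); print(np.array(c['T']).round(2).tolist())
cv2.imwrite('pics/w1z.png',cv2.resize(im,(800,500),interpolation=cv2.INTER_CUBIC)[:,:,::-1])
E
```

```text
{'t': 1.817, 'joints': [-0.297, 0.224, 1.659, -0.0, 1.259, 1.275], 'qvel': [0.001, -0.001, -0.001, 0.002, 0.0, 0.007], 'tau': [0.434, -44.894, -28.398, 0.063, -0.07, -0.028], 'eef_pos': [505.168, -85.901, 329.681], 'tcp_rot': [3.141, 0.0, -0.001], 'ft_force': [-0.679, -0.266, 0.501], 'moment': [0.01, -0.032, -0.039], 'grip_force': 0.0, 'opening': 0.599}
[[-0.0, -0.97, -0.24, 572.11], [-1.0, 0.0, -0.0, -86.38], [0.0, 0.24, -0.97, 500.27], [0.0, 0.0, 0.0, 1.0]]
```

View pics/w1z.png

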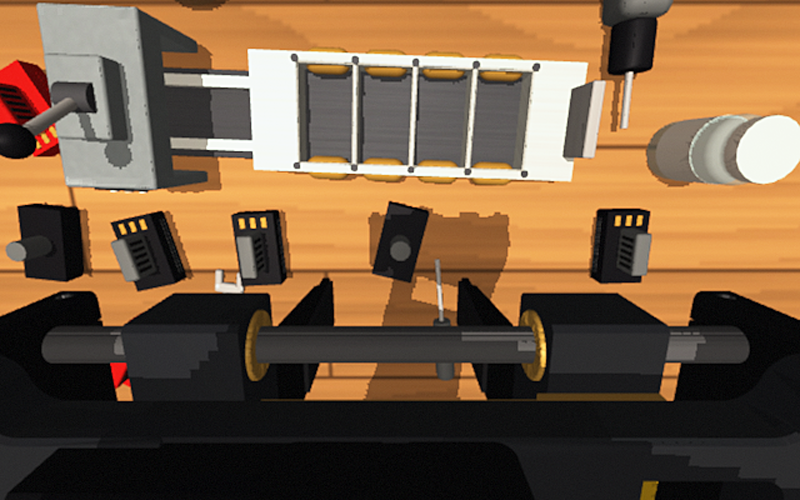

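```bash
python3 - <<'E'
from h import *
im,c=load('w1.png')
a=np.vstack([im[155:240,0:260],im[155:240,280:540]]); a=cv2.resize(a,None,fx=3,fy=3,interpolation=cv2.INTER_CUBIC)
cv2.imwrite('pics/w1c.png',a[:,:,::-1])
hsv=cv2.cvtColor(im,cv2.COLOR_RGB2HSV)
m=((hsv[:,:,1]<40)&(hsv[:,:,2]>200)).astype(np.uint8)
m=cv2.morphologyEx(m,cv2.MORPH_CLOSE,np.ones((3,3)))
n,l,st,ce=cv2.connectedComponentsWithStats(m)
for i in range(1,n):
    if st[i,4]>3000:
        cn=max(cv2.findContours((l==i).astype(np.uint8),0,2)[0],key=cv2.contourArea)
        hull=cv2.convexHull(cn); ap=cv2.approxPolyDP(hull,4,True)[:,0]
        print(st[i]); 
        for p in ap: print(p,ray(c,*p,64))
        w=np.array([ray(c,*p,64)[:2] for p in cn[:,0]],np.float32); print(cv2.minAreaRect(w))
# dark floor bays
m=((hsv[:,:,2]<140)&(hsv[:,:,2]>40)).astype(np.uint8); m[:45]=0;m[142:]=0;m[:,:235]=0;m[:,425:]=0
n,l,st,ce=cv2.connectedComponentsWithStats(m)
for i in range(1,n):
    if st[i,4]>800:
        cn=max(cv2.findContours((l==i).astype(np.uint8),0,2)[0],key=cv2.contourArea); print('bay',st[i], ray(c,*cv2.minAreaRect(cn)[0],50))
# fin/knob greys
m=((hsv[:,:,2]>75)&(hsv[:,:,2]<175)&(hsv[:,:,1]<60)).astype(np.uint8); m[:155]=0;m[240:]=0
n,l,st,ce=cv2.connectedComponentsWithStats(m)
for i in range(1,n):
    if st[i,4]>50: print('grey',st[i],ce[i],ray(c,*ce[i],71))
E
```

```text
[  161    39   309   106 11115]
[161  60] [649.1 113.5  64. ]
[199  39] [673.8  62.2  64. ]
[469  50] [ 660.6 -282.9   64. ]
[455 144] [ 541.6 -277.5   64. ]
[204 135] [554.1  66.2  64. ]
[165 119] [575.3 116.9  64. ]
((608.20068359375, -82.98027038574219), (397.0195617675781, 120.72504425048828), 87.85643005371094)
bay [ 235   45   47   86 3052] [616.7  -7.8  50. ]
bay [ 282   45   48   87 3066] [616. -71.  50.]
bay [ 332   53   46   81 2984] [ 609.6 -137.8   50. ]
bay [ 376   56   49   79 3007] [ 606.7 -201.4   50. ]
grey [505 187  16  34 397] [512.67254408 203.34005038] [ 459.  -364.8   71. ]
grey [189 189  16  34 406] [196.78571429 205.50985222] [456.4  82.5  71. ]
grey [ 89 191  23  34 381] [ 99.79002625 207.93175853] [453.  220.6  71. ]
grey [  5 193  16  16 189] [ 12.52380952 200.77248677] [463.6 342.   71. ]
grey [313 194  15  14 171] [319.84210526 200.41520468] [463.6 -91.9  71. ]
grey [348 208   5  21  65] [350.         217.24615385] [ 438.7 -135.1   71. ]
```

View pics/w1c.png

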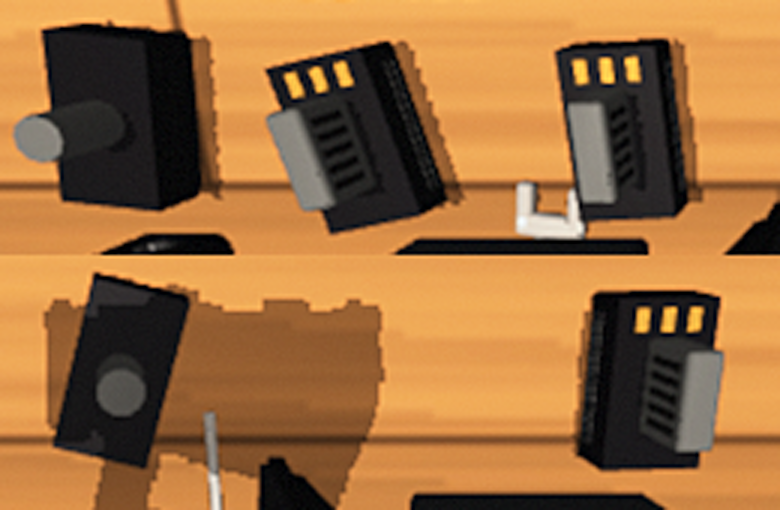

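```bash
python3 - <<'E'
from h import *
im,c=load('w1.png')
D={'A':(0,0,71,[(268,115),(298,107),(333,205),(300,207)]),'B':(0,0,71,[(568,103),(603,100),(617,200),(583,203)]),
'C':(280,-85,71,[(688,350),(722,350),(712,452),(677,450)]),'blank':(280,-85,36,[(95,273),(188,296),(145,468),(53,445)]),
'Ab':(0,0,36,[(267,68),(383,45),(425,215),(330,233)]),'Bb':(0,0,36,[(556,50),(665,42),(677,217),(580,217)]),'Cb':(280,-85,36,[(605,293),(718,296),(700,468),(602,468)])}
for k,(ox,oy,z,P) in D.items():
    w=np.array([ray(c,p[0]/3+ox,p[1]/3+155+oy,z) for p in P])[:,:2]
    e=(w[0]+w[1]-w[2]-w[3])/2; print(k,w.mean(0).round(1),'yaw',round(np.arctan2(e[1],e[0]),3),'L',np.linalg.norm(e).round(1),'W',np.linalg.norm((w[1]+w[2]-w[0]-w[3])/2).round(1))
g=cv2.cvtColor(im,cv2.COLOR_RGB2GRAY).astype(np.float32)
uy=np.array([.0375,.9993]);ux=np.array([.9993,-.0375])
for off in(-30,0,20):
    ps=[];ss=np.arange(-180,180,.5)
    for s in ss:
        p=np.array([607.5,-107.9])+s*uy+off*ux; ps.append(proj(c,[p[0],p[1],64]))
    ps=np.array(ps,np.float32); v=cv2.remap(g,ps[:,:1],ps[:,1:],1)[:,0]
    b=v>150; i=np.where(b[1:]!=b[:-1])[0]; print(off,[(ss[j],int(b[j+1])) for j in i])
E
```

```text
A [452.8 220.3] yaw 0.171 L 47.4 W 15.5
B [456.   81.4] yaw 0.048 L 49.0 W 16.5
C [ 458.4 -365.7] yaw 0.051 L 49.4 W 16.4
blank [464.6 -92.5] yaw -0.235 L 91.9 W 48.4
Ab [452.1 217.5] yaw 0.149 L 89.1 W 56.3
Bb [456.4  80.5] yaw 0.017 L 89.6 W 52.6
Cb [ 458.7 -364.9] yaw 0.08 L 90.9 W 53.6
-30 [(np.float64(-161.5), 1), (np.float64(-118.0), 0), (np.float64(-62.0), 1), (np.float64(-56.5), 0), (np.float64(-0.5), 1), (np.float64(5.5), 0), (np.float64(61.5), 1), (np.float64(67.5), 0), (np.float64(123.5), 1)]
0 [(np.float64(-161.5), 1), (np.float64(-118.0), 0), (np.float64(-62.0), 1), (np.float64(-56.5), 0), (np.float64(0.0), 1), (np.float64(5.5), 0), (np.float64(62.0), 1), (np.float64(67.0), 0), (np.float64(123.5), 1), (np.float64(174.0), 0)]
20 [(np.float64(-161.0), 1), (np.float64(-118.0), 0), (np.float64(-62.0), 1), (np.float64(-56.5), 0), (np.float64(0.0), 1), (np.float64(5.5), 0), (np.float64(62.0), 1), (np.float64(67.0), 0), (np.float64(123.5), 1), (np.float64(174.0), 0)]
```

Call:
arm_command(
  delta_pos=[
    [-0.096,-0.56,-0.16],
    [-0.096,-0.56,-0.16],
    [-0.096,-0.56,-0.16],
    [-0.096,-0.56,-0.16],
    [-0.096,-0.56,-0.16],
  ],
  delta_rot=[
    [0,0,0.041],
    [0,0,0.041],
    [0,0,0.041],
    [0,0,0.041],
    [0,0,0.041],
  ],
  claw=[0.4,0.4,0.4,0.4,0.4],
)

```text
t: 2.28
eef_pos: [480.0, -228.9, 288.2]
tcp_rot: [-3.141, 0.002, 0.06]
ft_force: [0.4, -0.0, -0.0]
opening: 0.602
grip_force: 0.0
```

Call:
arm_command(
  delta_pos=[
    [-0.092,-0.562,-0.24],
    [-0.092,-0.562,-0.24],
    [-0.092,-0.562,-0.24],
    [-0.092,-0.562,-0.24],
    [-0.092,-0.562,-0.24],
  ],
  delta_rot=[
    [0,0,0],
    [0,0,0],
    [0,0,0],
    [0,0,0],
    [0,0,0],
  ],
  claw=[0.4,0.4,0.4,0.4,0.4],
)

```text
t: 2.7
eef_pos: [456.7, -369.2, 227.2]
tcp_rot: [-3.14, 0.002, 0.06]
ft_force: [-0.7, 0.1, -0.7]
opening: 0.598
grip_force: 0.0
```

Call:
arm_command(
  delta_pos=[
    [0,0,-0.14],
    [0,0,-0.28],
    [0,0,-0.42],
    [0,0,-0.5],
    [0,0,-0.5],
  ],
  delta_rot=[
    [0,0,0],
    [0,0,0],
    [0,0,0],
    [0,0,0],
    [0,0,0],
  ],
  claw=[0.4,0.4,0.4,0.4,0.4],
)

```text
t: 3.12
eef_pos: [457.1, -363.8, 101.2]
tcp_rot: [-3.137, 0.004, 0.064]
ft_force: [-0.8, 0.4, -0.4]
opening: 0.599
grip_force: 0.0
```

```bash
python3 - <<'E'
from h import *
im,c=snap('wrist','w2.png');s=state();print(s['eef_pos'],s['tcp_rot'],s['ft_force'])
for p in[(458.6,-365.2,71),(483.6,-365,71),(433.6,-365,71)]: print(proj(c,p))
cv2.imwrite('pics/w2c.png',im[100:400,150:500,::-1])
E
```

```text
[ 457.99482583 -364.63991581  103.6856406 ] [-3.13926288e+00  2.03050327e-03  6.41593583e-02] [-0.33166175 -0.48022303  1.09503971]
[317.7 221.6]
[319.9 185.1]
[315.  255.9]
```

View pics/w2c.png

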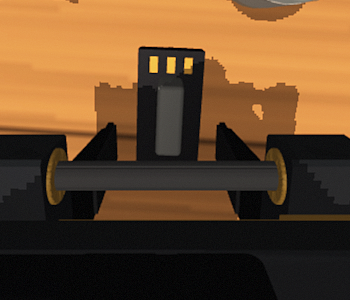

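Call:
arm_command(
  delta_pos=[
    [0,0,-0.1],
    [0,0,-0.2],
    [0,0,-0.26],
    [0,0,-0.26],
    [0,0,-0.26],
  ],
  delta_rot=[
    [0,0,0],
    [0,0,0],
    [0,0,0],
    [0,0,0],
    [0,0,0],
  ],
  claw=[0.4,0.4,0.4,0.4,0.4],
)

```text
t: 3.58
eef_pos: [459.2, -365.7, 41.2]
tcp_rot: [3.141, -0.001, 0.064]
ft_force: [0.7, -0.6, -0.2]
opening: 0.598
grip_force: 0.0
```

Call:
arm_command(
  delta_pos=[
    [0,0,0],
    [0,0,0],
    [0,0,0],
    [0,0,0],
    [0,0,0],
  ],
  delta_rot=[
    [0,0,0],
    [0,0,0],
    [0,0,0],
    [0,0,0],
    [0,0,0],
  ],
  claw=[1,1,1,1,1],
)

```text
t: 4.0
eef_pos: [458.7, -365.4, 40.2]
tcp_rot: [3.141, -0.001, 0.064]
ft_force: [0.1, -0.3, 0.1]
opening: 0.303
grip_force: 0.0
```

Call:
arm_command(
  delta_pos=[
    [0,0,0],
    [0,0,0],
    [0,0,0],
    [0,0,0],
    [0,0,0],
  ],
  delta_rot=[
    [0,0,0],
    [0,0,0],
    [0,0,0],
    [0,0,0],
    [0,0,0],
  ],
  claw=[1,1,1,1,1],
)

```text
t: 4.42
eef_pos: [458.6, -365.3, 39.8]
tcp_rot: [3.141, -0.0, 0.065]
ft_force: [-0.0, 0.1, 3.0]
opening: 0.189
grip_force: 30.0
```

Call:
arm_command(
  delta_pos=[
    [0,0,0.1],
    [0,0,0.24],
    [0,0,0.38],
    [0,0,0.52],
    [0,0,0.52],
  ],
  delta_rot=[
    [0,0,0],
    [0,0,0],
    [0,0,0],
    [0,0,0],
    [0,0,0],
  ],
  claw=[1,1,1,1,1],
)

```text
t: 4.83
eef_pos: [460.2, -366.7, 175.7]
tcp_rot: [3.135, -0.006, 0.065]
ft_force: [1.3, -0.3, -2.0]
opening: 0.187
grip_force: 30.0
```

Call:
arm_command(
  delta_pos=[
    [0.06,0.07,0],
    [0.12,0.14,0],
    [0.18,0.2,0],
    [0.24,0.27,0],
    [0.3,0.34,0],
  ],
  delta_rot=[
    [0,0,-0.02],
    [0,0,-0.03],
    [0,0,-0.05],
    [0,0,-0.065],
    [0,0,-0.065],
  ],
  claw=[1,1,1,1,1],
)

```text
t: 5.25
eef_pos: [533.8, -279.2, 168.5]
tcp_rot: [-3.141, 0.001, -0.039]
ft_force: [0.4, 0.2, -1.7]
opening: 0.189
grip_force: 30.0
```

Call:
arm_command(
  delta_pos=[
    [0.08,0.09,0],
    [0.16,0.18,0],
    [0.24,0.27,0],
    [0.282,0.328,0],
    [0.282,0.328,0],
  ],
  delta_rot=[
    [0,0,0],
    [0,0,0],
    [0,0,0],
    [0,0,0],
    [0,0,0],
  ],
  claw=[1,1,1,1,1],
)

```text
t: 5.67
eef_pos: [605.4, -195.2, 168.2]
tcp_rot: [-3.141, 0.001, -0.035]
ft_force: [-0.2, 0.7, -2.2]
opening: 0.187
grip_force: 30.0
```

Call:
arm_command(
  delta_pos=[
    [0,0,-0.1],
    [0,0,-0.17],
    [0,0,-0.17],
    [0,0,-0.17],
    [0,0,-0.17],
  ],
  delta_rot=[
    [0,0,0],
    [0,0,0],
    [0,0,0],
    [0,0,0],
    [0,0,0],
  ],
  claw=[1,1,1,1,1],
)

```text
t: 6.08
eef_pos: [604.2, -198.8, 127.7]
tcp_rot: [3.141, -0.0, -0.038]
ft_force: [-0.5, 0.3, -2.6]
opening: 0.19
grip_force: 30.0
```

```bash
python3 - <<'E'
from h import *
im,c=snap('wrist','w3.png');s=state();print(s['eef_pos'],s['tcp_rot'],s['ft_force'],s['grip_force'])
for p in[(608.8,-74.2,64),(606.4,-136.2,64),(604.1,-198.1,64),(654,-200.,64)]: print(proj(c,p))
cv2.imwrite('pics/w3c.png',im[0:300,60:600,::-1])
E
```

```text
[ 604.32956111 -198.80156966  128.08684974] [ 3.14102013e+00 -1.11642892e-03 -3.80365605e-02] [-0.2917601   0.58129077 -2.90183256] 29.989816546440125
[154.7 210.3]
[234.7 210.3]
[314.4 210.2]
[314.3 145.2]
```

View pics/w3c.png

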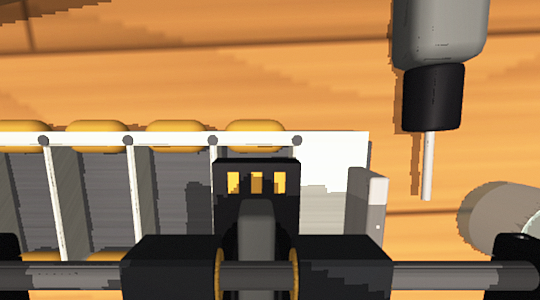

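Call:
arm_command(
  delta_pos=[
    [0,0,-0.06],
    [0,0,-0.12],
    [0,0,-0.16],
    [0,0,-0.18],
    [0,0,-0.18],
  ],
  delta_rot=[
    [0,0,0],
    [0,0,0],
    [0,0,0],
    [0,0,0],
    [0,0,0],
  ],
  claw=[1,1,1,1,1],
)

```text
t: 6.55
eef_pos: [604.2, -198.4, 81.9]
tcp_rot: [3.142, 0.0, -0.038]
ft_force: [-0.6, -0.1, -1.3]
opening: 0.191
grip_force: 30.0
```

Call:
arm_command(
  delta_pos=[
    [0,0,-0.006],
    [0,0,-0.012],
    [0,0,-0.018],
    [0,0,-0.024],
    [0,0,-0.028],
  ],
  delta_rot=[
    [0,0,0],
    [0,0,0],
    [0,0,0],
    [0,0,0],
    [0,0,0],
  ],
  claw=[1,1,1,1,1],
)

```text
t: 6.97
eef_pos: [604.6, -198.5, 76.1]
tcp_rot: [3.141, -0.002, -0.038]
ft_force: [-0.8, -0.4, 3.9]
opening: 0.188
grip_force: 30.0
```

Call:
arm_command(
  delta_pos=[
    [0,0,-0.006],
    [0,0,-0.012],
    [0,0,-0.018],
    [0,0,-0.024],
    [0,0,-0.028],
  ],
  delta_rot=[
    [0,0,0],
    [0,0,0],
    [0,0,0],
    [0,0,0],
    [0,0,0],
  ],
  claw=[1,1,1,1,1],
)

```text
t: 7.38
eef_pos: [604.0, -198.2, 67.8]
tcp_rot: [-3.141, 0.0, -0.038]
ft_force: [0.2, 0.2, 4.8]
opening: 0.188
grip_force: 30.0
```

Call:
arm_command(
  delta_pos=[
    [0,0,-0.004],
    [0,0,-0.006],
    [0,0,-0.006],
    [0,0,-0.006],
    [0,0,-0.006],
  ],
  delta_rot=[
    [0,0,0],
    [0,0,0],
    [0,0,0],
    [0,0,0],
    [0,0,0],
  ],
  claw=[1,1,1,1,1],
)

```text
t: 7.8
eef_pos: [604.1, -198.2, 67.7]
tcp_rot: [3.141, -0.0, -0.037]
ft_force: [-3.9, 1.1, 12.4]
opening: 0.188
grip_force: 30.0
```

Call:
arm_command(
  delta_pos=[
    [0,0,0],
    [0,0,0],
    [0,0,0],
    [0,0,0],
    [0,0,0],
  ],
  delta_rot=[
    [0,0,0],
    [0,0,0],
    [0,0,0],
    [0,0,0],
    [0,0,0],
  ],
  claw=[0.5,0.5,0.5,0.5,0.5],
)

```text
t: 8.22
eef_pos: [604.0, -198.2, 66.4]
tcp_rot: [-3.142, 0.0, -0.038]
ft_force: [0.4, 0.0, 0.1]
opening: 0.468
grip_force: 0.0
```

Call:
arm_command(
  delta_pos=[
    [0,0,0.1],
    [0,0,0.2],
    [0,0,0.3],
    [0,0,0.4],
    [0,0,0.4],
  ],
  delta_rot=[
    [0,0,0],
    [0,0,0],
    [0,0,0],
    [0,0,0],
    [0,0,0],
  ],
  claw=[0.5,0.5,0.5,0.5,0.5],
)

```text
t: 8.63
eef_pos: [605.7, -198.9, 171.4]
tcp_rot: [3.139, -0.006, -0.038]
ft_force: [1.0, 1.3, -0.1]
opening: 0.501
grip_force: 0.0
```

```bash
python3 - <<'E'
from h import *
im,c=snap('wrist','w4.png');s=state();print(s['eef_pos'],s['tcp_rot'],s['ft_force'],s['grip_force'])
cv2.imwrite('pics/w4c.png',im[0:300,0:640,::-1])
im,c=snap('top','t4.png')
hsv=cv2.cvtColor(im,cv2.COLOR_RGB2HSV)
m=((hsv[:,:,2]<75)).astype(np.uint8); m[:183]=0;m[220:]=0
n,l,st,ce=cv2.connectedComponentsWithStats(m)
for i in range(1,n):
    if st[i,4]>60: print(st[i])
E
```

```text
[ 604.99751007 -198.59968544  168.99845628] [ 3.13990933 -0.00401282 -0.03759415] [-0.60930299 -0.50382988  0.22520406] 0.0
[308 183  25  37 199]
[366 183  15  37 269]
[193 186  19  26 333]
[236 189  59  31 567]
```

View pics/w4c.png

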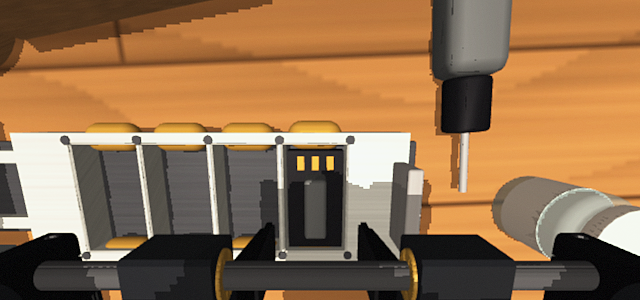

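Call:
arm_command(
  delta_pos=[
    [-0.56,0.424,0],
    [-0.56,0.424,0],
    [-0.56,0.424,0],
    [-0.56,0.424,0],
    [-0.56,0.424,0],
  ],
  delta_rot=[
    [0,0,-0.126],
    [0,0,-0.126],
    [0,0,-0.126],
    [0,0,-0.126],
    [0,0,-0.126],
  ],
  claw=[0.4,0.4,0.4,0.4,0.4],
)

```text
t: 9.15
eef_pos: [458.6, -89.0, 165.3]
tcp_rot: [-3.141, 0.006, -0.234]
ft_force: [1.4, -1.0, -0.4]
opening: 0.597
grip_force: 0.0
```

Call:
arm_command(
  delta_pos=[
    [0,0,-0.1],
    [0,0,-0.2],
    [0,0,-0.24],
    [0,0,-0.24],
    [0,0,-0.24],
  ],
  delta_rot=[
    [0,0,0],
    [0,0,0],
    [0,0,0],
    [0,0,0],
    [0,0,0],
  ],
  claw=[0.4,0.4,0.4,0.4,0.4],
)

```text
t: 9.57
eef_pos: [463.7, -92.1, 105.8]
tcp_rot: [-3.141, 0.002, -0.236]
ft_force: [0.4, 1.0, 0.2]
opening: 0.593
grip_force: 0.0
```

```bash
python3 - <<'E'
from h import *
im,c=snap('wrist','w5.png');s=state();print(s['eef_pos'],s['tcp_rot'],s['ft_force'],s['grip_force'])
a=cv2.resize(im[120:290,220:420],None,fx=3,fy=3)
cv2.imwrite('pics/w5c.png',a[:,:,::-1])
print(proj(c,(464.2,-92.2,71)))
E
```

```text
[464.12059784 -92.29965801 106.50467081] [ 3.14158007e+00  8.71297649e-04 -2.35581562e-01] [ 0.64466967  0.15520458 -0.30414894] 0.0
[315.1 221. ]
```

View pics/w5c.png

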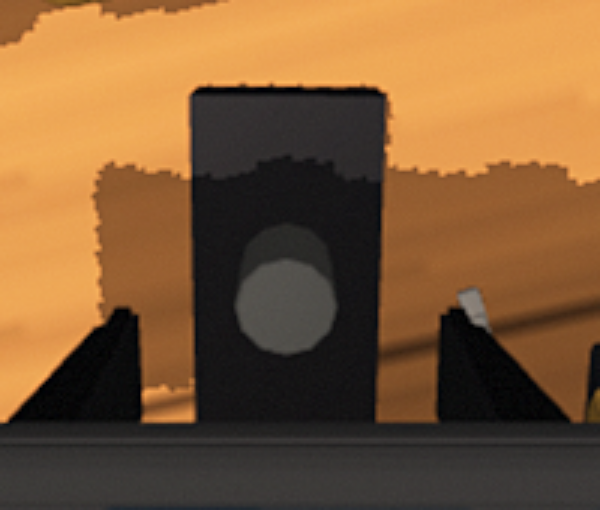

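Call:
arm_command(
  delta_pos=[
    [0,0,-0.1],
    [0,0,-0.2],
    [0,0,-0.266],
    [0,0,-0.266],
    [0,0,-0.266],
  ],
  delta_rot=[
    [0,0,0],
    [0,0,0],
    [0,0,0],
    [0,0,0],
    [0,0,0],
  ],
  claw=[0.4,0.4,0.4,0.4,0.4],
)

```text
t: 10.03
eef_pos: [464.2, -92.3, 40.5]
tcp_rot: [3.142, 0.001, -0.236]
ft_force: [0.6, 0.1, 0.8]
opening: 0.601
grip_force: 0.0
```

Call:
arm_command(
  delta_pos=[
    [0,0,0],
    [0,0,0],
    [0,0,0],
    [0,0,0],
    [0,0,0],
  ],
  delta_rot=[
    [0,0,0],
    [0,0,0],
    [0,0,0],
    [0,0,0],
    [0,0,0],
  ],
  claw=[1,1,1,1,1],
)

```text
t: 10.45
eef_pos: [464.3, -92.3, 40.7]
tcp_rot: [3.141, -0.001, -0.236]
ft_force: [-0.9, 0.7, 0.7]
opening: 0.307
grip_force: 0.0
```

Call:
arm_command(
  delta_pos=[
    [0,0,0],
    [0,0,0],
    [0,0,0],
    [0,0,0],
    [0,0,0],
  ],
  delta_rot=[
    [0,0,0],
    [0,0,0],
    [0,0,0],
    [0,0,0],
    [0,0,0],
  ],
  claw=[1,1,1,1,1],
)

```text
t: 10.87
eef_pos: [464.2, -92.2, 40.4]
tcp_rot: [3.141, -0.0, -0.235]
ft_force: [-0.6, 1.3, 5.8]
opening: 0.245
grip_force: 30.0
```

Call:
arm_command(
  delta_pos=[
    [0,0,0.1],
    [0,0,0.2],
    [0,0,0.32],
    [0,0,0.44],
    [0,0,0.44],
  ],
  delta_rot=[
    [0,0,0],
    [0,0,0],
    [0,0,0],
    [0,0,0],
    [0,0,0],
  ],
  claw=[1,1,1,1,1],
)

```text
t: 11.28
eef_pos: [465.8, -92.8, 154.5]
tcp_rot: [3.141, -0.007, -0.235]
ft_force: [0.5, -0.7, -1.6]
opening: 0.247
grip_force: 30.0
```

Call:
arm_command(
  delta_pos=[
    [0.11,-0.035,0],
    [0.22,-0.07,0],
    [0.33,-0.105,0],
    [0.45,-0.14,0],
    [0.569,-0.176,0],
  ],
  delta_rot=[
    [0,0,0.03],
    [0,0,0.06],
    [0,0,0.09],
    [0,0,0.126],
    [0,0,0.126],
  ],
  claw=[1,1,1,1,1],
)

```text
t: 11.7
eef_pos: [607.3, -136.5, 149.2]
tcp_rot: [-3.141, 0.001, -0.034]
ft_force: [-0.2, -0.3, -1.6]
opening: 0.247
grip_force: 30.0
```

Call:
arm_command(
  delta_pos=[
    [0,0,0],
    [0,0,0],
    [0,0,-0.05],
    [0,0,-0.1],
    [0,0,-0.1],
  ],
  delta_rot=[
    [0,0,0],
    [0,0,0],
    [0,0,0],
    [0,0,0],
    [0,0,0],
  ],
  claw=[1,1,1,1,1],
)

```text
t: 12.12
eef_pos: [604.3, -135.6, 122.6]
tcp_rot: [-3.14, 0.005, -0.038]
ft_force: [0.0, 0.6, -2.3]
opening: 0.248
grip_force: 30.0
```

```bash
python3 - <<'E'
from h import *
im,c=snap('wrist','w6.png');s=state();print(s['eef_pos'],s['tcp_rot'],s['ft_force'],s['grip_force'])
print(proj(c,(606.4,-136.2,64)),proj(c,(606.4+48,-136.2-2,64)),proj(c,(608,-87,64)))
cv2.imwrite('pics/w6c.png',im[60:300,120:520,::-1])
E
```

```text
[ 604.87678595 -135.76125566  123.88360032] [-3.14072554  0.00323527 -0.03770019] [ 0.34332111 -0.45423952 -0.40215877] 29.966034293174744
[316.2 208.9] [316.4 144.8] [251.3 209.2]
```

View pics/w6c.png

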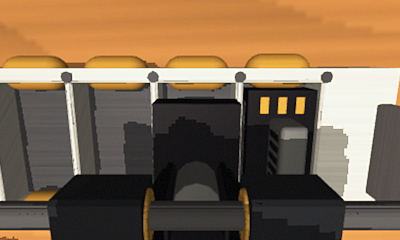

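Call:
arm_command(
  delta_pos=[
    [0,0,-0.06],
    [0,0,-0.12],
    [0,0,-0.16],
    [0,0,-0.172],
    [0,0,-0.172],
  ],
  delta_rot=[
    [0,0,0],
    [0,0,0],
    [0,0,0],
    [0,0,0],
    [0,0,0],
  ],
  claw=[1,1,1,1,1],
)

```text
t: 12.58
eef_pos: [606.7, -136.3, 82.3]
tcp_rot: [3.141, -0.001, -0.038]
ft_force: [0.3, 0.5, -1.3]
opening: 0.246
grip_force: 30.0
```

Call:
arm_command(
  delta_pos=[
    [0,0,-0.006],
    [0,0,-0.012],
    [0,0,-0.018],
    [0,0,-0.024],
    [0,0,-0.028],
  ],
  delta_rot=[
    [0,0,0],
    [0,0,0],
    [0,0,0],
    [0,0,0],
    [0,0,0],
  ],
  claw=[1,1,1,1,1],
)

```text
t: 13.0
eef_pos: [606.5, -136.4, 76.0]
tcp_rot: [3.141, -0.001, -0.038]
ft_force: [0.5, 0.1, 3.2]
opening: 0.245
grip_force: 30.0
```

Call:
arm_command(
  delta_pos=[
    [0,0,-0.006],
    [0,0,-0.012],
    [0,0,-0.018],
    [0,0,-0.024],
    [0,0,-0.028],
  ],
  delta_rot=[
    [0,0,0],
    [0,0,0],
    [0,0,0],
    [0,0,0],
    [0,0,0],
  ],
  claw=[1,1,1,1,1],
)

```text
t: 13.42
eef_pos: [606.3, -136.1, 68.3]
tcp_rot: [-3.142, 0.0, -0.038]
ft_force: [-4.1, 2.4, 16.2]
opening: 0.247
grip_force: 30.0
```

Call:
arm_command(
  delta_pos=[
    [0,0,-0.004],
    [0,0,-0.006],
    [0,0,-0.006],
    [0,0,-0.006],
    [0,0,-0.006],
  ],
  delta_rot=[
    [0,0,0],
    [0,0,0],
    [0,0,0],
    [0,0,0],
    [0,0,0],
  ],
  claw=[1,1,1,1,1],
)

```text
t: 13.83
eef_pos: [606.3, -136.0, 68.2]
tcp_rot: [3.141, -0.001, -0.037]
ft_force: [-5.0, 4.0, 18.9]
opening: 0.249
grip_force: 30.0
```

Call:
arm_command(
  delta_pos=[
    [0,0,0],
    [0,0,0],
    [0,0,0],
    [0,0,0],
    [0,0,0],
  ],
  delta_rot=[
    [0,0,0],
    [0,0,0],
    [0,0,0],
    [0,0,0],
    [0,0,0],
  ],
  claw=[0.5,0.5,0.5,0.5,0.5],
)

```text
t: 14.25
eef_pos: [606.2, -136.2, 66.3]
tcp_rot: [-3.141, 0.001, -0.038]
ft_force: [0.7, 0.6, 0.0]
opening: 0.489
grip_force: 0.0
```

Call:
arm_command(
  delta_pos=[
    [0,0,0.1],
    [0,0,0.2],
    [0,0,0.3],
    [0,0,0.4],
    [0,0,0.4],
  ],
  delta_rot=[
    [0,0,0],
    [0,0,0],
    [0,0,0],
    [0,0,0],
    [0,0,0],
  ],
  claw=[0.5,0.5,0.5,0.5,0.5],
)

```text
t: 14.67
eef_pos: [608.0, -136.8, 171.3]
tcp_rot: [3.14, -0.006, -0.038]
ft_force: [0.8, 0.1, 0.3]
opening: 0.501
grip_force: 0.0
```

Call:
arm_command(
  delta_pos=[
    [-0.4,0.5,0],
    [-0.4,0.5,0],
    [-0.4,0.5,0],
    [-0.4,0.5,0],
    [-0.4,0.5,0],
  ],
  delta_rot=[
    [0,0,0.046],
    [0,0,0.046],
    [0,0,0.046],
    [0,0,0.046],
    [0,0,0.046],
  ],
  claw=[0.4,0.4,0.4,0.4,0.4],
)

```text
t: 15.08
eef_pos: [502.1, -7.6, 166.3]
tcp_rot: [-3.141, 0.003, 0.037]
ft_force: [1.7, -0.2, 0.8]
opening: 0.596
grip_force: 0.0
```

Call:
arm_command(
  delta_pos=[
    [-0.202,0.368,0],
    [-0.202,0.368,0],
    [-0.202,0.368,0],
    [-0.202,0.368,0],
    [-0.202,0.368,0],
  ],
  delta_rot=[
    [0,0,0],
    [0,0,0],
    [0,0,0],
    [0,0,0],
    [0,0,0],
  ],
  claw=[0.4,0.4,0.4,0.4,0.4],
)

```text
t: 15.5
eef_pos: [455.7, 81.4, 166.5]
tcp_rot: [3.141, -0.0, 0.037]
ft_force: [0.5, 0.2, 0.1]
opening: 0.598
grip_force: 0.0
```

Call:
arm_command(
  delta_pos=[
    [0,0,-0.1],
    [0,0,-0.2],
    [0,0,-0.24],
    [0,0,-0.24],
    [0,0,-0.24],
  ],
  delta_rot=[
    [0,0,0],
    [0,0,0],
    [0,0,0],
    [0,0,0],
    [0,0,0],
  ],
  claw=[0.4,0.4,0.4,0.4,0.4],
)

```text
t: 15.92
eef_pos: [456.3, 80.0, 106.3]
tcp_rot: [3.141, 0.001, 0.034]
ft_force: [0.6, -0.1, 1.0]
opening: 0.6
grip_force: 0.0
```

```bash
python3 - <<'E'
from h import *
im,c=snap('wrist','w7.png');s=state();print(s['eef_pos'],s['tcp_rot'],s['ft_force'],s['grip_force'])
print(proj(c,(456,81,71)))
hsv=cv2.cvtColor(im,cv2.COLOR_RGB2HSV)
m=((hsv[:,:,2]>75)&(hsv[:,:,2]<175)&(hsv[:,:,1]<60)).astype(np.uint8); m[:150]=0;m[258:]=0
n,l,st,ce=cv2.connectedComponentsWithStats(m)
for i in range(1,n):
    if st[i,4]>200: print('grey',st[i],ce[i],ray(c,*ce[i],71),cv2.minAreaRect(np.argwhere(l==i)[:,::-1].astype(np.float32)))
_,c1=load('w1.png');_,ct=load('top0.png')
print('ball',ray(c1,12,112,204),ray(ct,236.7,158,204))
E
```

```text
[456.53148891  80.13193189 106.89189717] [ 3.14145490e+00 -1.70385890e-04  3.37489939e-02] [-0.69782123  0.15741574 -0.32113617] 0.0
[313.8 221.7]
grey [  88  184   42   68 1511] [108.90006618 215.68034414] [455.6 221.5  71. ] ((109.31858825683594, 216.25291442871094), (67.34265899658203, 24.147480010986328), 70.64100646972656)
grey [ 298  187   26   67 1508] [310.59416446 219.11339523] [457.8  83.3  71. ] ((310.5, 220.0), (66.0, 25.0), 90.0)
ball [580.6 190.2 204. ] [579.1 192.9 204. ]
```

Call:
arm_command(
  delta_pos=[
    [0,0,-0.1],
    [0,0,-0.2],
    [0.003,0.006,-0.266],
    [0.003,0.006,-0.266],
    [0.003,0.006,-0.266],
  ],
  delta_rot=[
    [0,0,0],
    [0,0,0],
    [0,0,0],
    [0,0,0],
    [0,0,0],
  ],
  claw=[0.4,0.4,0.4,0.4,0.4],
)

```text
t: 16.38
eef_pos: [457.0, 82.0, 40.6]
tcp_rot: [3.141, 0.0, 0.034]
ft_force: [0.9, 0.6, 0.3]
opening: 0.598
grip_force: 0.0
```

Call:
arm_command(
  delta_pos=[
    [0,0,0],
    [0,0,0],
    [0,0,0],
    [0,0,0],
    [0,0,0],
  ],
  delta_rot=[
    [0,0,0],
    [0,0,0],
    [0,0,0],
    [0,0,0],
    [0,0,0],
  ],
  claw=[1,1,1,1,1],
)

```text
t: 16.8
eef_pos: [456.8, 82.3, 40.7]
tcp_rot: [3.142, -0.001, 0.035]
ft_force: [-0.5, 0.4, 0.3]
opening: 0.305
grip_force: 0.0
```

Call:
arm_command(
  delta_pos=[
    [0,0,0],
    [0,0,0],
    [0,0,0],
    [0,0,0],
    [0,0,0],
  ],
  delta_rot=[
    [0,0,0],
    [0,0,0],
    [0,0,0],
    [0,0,0],
    [0,0,0],
  ],
  claw=[1,1,1,1,1],
)

```text
t: 17.22
eef_pos: [456.5, 82.3, 40.2]
tcp_rot: [3.142, 0.0, 0.035]
ft_force: [0.1, 0.7, 1.1]
opening: 0.186
grip_force: 30.0
```

Call:
arm_command(
  delta_pos=[
    [0,0,0.1],
    [0,0,0.2],
    [0,0,0.32],
    [0,0,0.44],
    [0,0,0.44],
  ],
  delta_rot=[
    [0,0,0],
    [0,0,0],
    [0,0,0],
    [0,0,0],
    [0,0,0],
  ],
  claw=[1,1,1,1,1],
)

```text
t: 17.63
eef_pos: [458.3, 82.4, 154.4]
tcp_rot: [3.141, -0.007, 0.035]
ft_force: [0.9, 0.4, -3.8]
opening: 0.188
grip_force: 30.0
```

Call:
arm_command(
  delta_pos=[
    [0.06,-0.06,0],
    [0.12,-0.12,0],
    [0.18,-0.18,0],
    [0.24,-0.24,0],
    [0.3,-0.3,0],
  ],
  delta_rot=[
    [0,0,-0.02],
    [0,0,-0.046],
    [0,0,-0.046],
    [0,0,-0.046],
    [0,0,-0.046],
  ],
  claw=[1,1,1,1,1],
)

```text
t: 18.05
eef_pos: [531.8, 6.5, 149.1]
tcp_rot: [3.142, 0.001, -0.038]
ft_force: [0.6, -0.1, -3.5]
opening: 0.184
grip_force: 30.0
```

Call:
arm_command(
  delta_pos=[
    [0.08,-0.08,0],
    [0.16,-0.16,0],
    [0.24,-0.25,0],
    [0.308,-0.326,0],
    [0.308,-0.326,0],
  ],
  delta_rot=[
    [0,0,0],
    [0,0,0],
    [0,0,0],
    [0,0,0],
    [0,0,0],
  ],
  claw=[1,1,1,1,1],
)

```text
t: 18.47
eef_pos: [610.8, -77.5, 148.5]
tcp_rot: [3.141, -0.0, -0.04]
ft_force: [0.2, 0.3, -3.3]
opening: 0.189
grip_force: 30.0
```

Call:
arm_command(
  delta_pos=[
    [0,0,0],
    [0,0,-0.05],
    [0,0,-0.1],
    [0,0,-0.1],
    [0,0,-0.1],
  ],
  delta_rot=[
    [0,0,0],
    [0,0,0],
    [0,0,0],
    [0,0,0],
    [0,0,0],
  ],
  claw=[1,1,1,1,1],
)

```text
t: 18.88
eef_pos: [607.7, -73.5, 124.4]
tcp_rot: [-3.141, 0.002, -0.037]
ft_force: [-0.0, 0.2, -2.9]
opening: 0.187
grip_force: 30.0
```

```bash
python3 - <<'E'
from h import *
im,c=snap('wrist','w8.png');s=state();print(s['eef_pos'],s['tcp_rot'],s['ft_force'],s['grip_force'])
print(proj(c,(608.8,-74.2,64)),proj(c,(608.8+48,-76,64)))
cv2.imwrite('pics/w8c.png',im[60:300,120:520,::-1])
E
```

```text
[608.24191367 -73.666893   125.15929543] [-3.14148867e+00  7.06105131e-04 -3.70777734e-02] [ 1.24094402  0.02576351 -3.66345191] 29.999389350414276
[316.2 209.7] [316.3 146.3]
```

View pics/w8c.png

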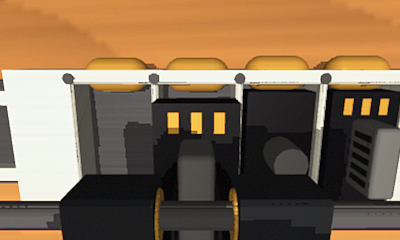

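Call:
arm_command(
  delta_pos=[
    [0,0,-0.06],
    [0,0,-0.12],
    [0,0,-0.16],
    [0,0,-0.172],
    [0,0,-0.172],
  ],
  delta_rot=[
    [0,0,0],
    [0,0,0],
    [0,0,0],
    [0,0,0],
    [0,0,0],
  ],
  claw=[1,1,1,1,1],
)

```text
t: 19.35
eef_pos: [608.9, -74.1, 82.2]
tcp_rot: [3.142, -0.0, -0.037]
ft_force: [-0.2, 0.1, -3.7]
opening: 0.188
grip_force: 30.0
```

Call:
arm_command(
  delta_pos=[
    [0,0,-0.006],
    [0,0,-0.012],
    [0,0,-0.018],
    [0,0,-0.024],
    [0,0,-0.028],
  ],
  delta_rot=[
    [0,0,0],
    [0,0,0],
    [0,0,0],
    [0,0,0],
    [0,0,0],
  ],
  claw=[1,1,1,1,1],
)

```text
t: 19.77
eef_pos: [608.7, -74.3, 75.4]
tcp_rot: [3.141, -0.0, -0.038]
ft_force: [0.2, -0.2, 1.3]
opening: 0.187
grip_force: 30.0
```

Call:
arm_command(
  delta_pos=[
    [0,0,-0.006],
    [0,0,-0.012],
    [0,0,-0.018],
    [0,0,-0.024],
    [0,0,-0.028],
  ],
  delta_rot=[
    [0,0,0],
    [0,0,0],
    [0,0,0],
    [0,0,0],
    [0,0,0],
  ],
  claw=[1,1,1,1,1],
)

```text
t: 20.18
eef_pos: [608.4, -74.2, 68.2]
tcp_rot: [3.142, 0.0, -0.038]
ft_force: [-5.3, 1.3, 14.8]
opening: 0.186
grip_force: 30.0
```

Call:
arm_command(
  delta_pos=[
    [0,0,-0.004],
    [0,0,-0.006],
    [0,0,-0.006],
    [0,0,-0.006],
    [0,0,-0.006],
  ],
  delta_rot=[
    [0,0,0],
    [0,0,0],
    [0,0,0],
    [0,0,0],
    [0,0,0],
  ],
  claw=[1,1,1,1,1],
)

```text
t: 20.6
eef_pos: [608.4, -74.2, 68.1]
tcp_rot: [3.141, -0.0, -0.038]
ft_force: [-6.5, 0.8, 17.3]
opening: 0.185
grip_force: 30.0
```

Call:
arm_command(
  delta_pos=[
    [0,0,0],
    [0,0,0],
    [0,0,0],
    [0,0,0],
    [0,0,0],
  ],
  delta_rot=[
    [0,0,0],
    [0,0,0],
    [0,0,0],
    [0,0,0],
    [0,0,0],
  ],
  claw=[0.5,0.5,0.5,0.5,0.5],
)

```text
t: 21.02
eef_pos: [608.5, -74.2, 66.4]
tcp_rot: [-3.142, 0.0, -0.038]
ft_force: [-0.6, -0.2, 0.8]
opening: 0.47
grip_force: 0.0
```

Call:
arm_command(
  delta_pos=[
    [0,0,0.1],
    [0,0,0.2],
    [0,0,0.3],
    [0,0,0.4],
    [0,0,0.4],
  ],
  delta_rot=[
    [0,0,0],
    [0,0,0],
    [0,0,0],
    [0,0,0],
    [0,0,0],
  ],
  claw=[0.5,0.5,0.5,0.5,0.5],
)

```text
t: 21.43
eef_pos: [610.3, -74.6, 171.2]
tcp_rot: [3.14, -0.007, -0.037]
ft_force: [0.5, -0.7, 0.3]
opening: 0.5
grip_force: 0.0
```

Call:
arm_command(
  delta_pos=[
    [-0.5,0.4,0],
    [-0.5,0.4,0],
    [-0.5,0.4,0],
    [-0.5,0.4,0],
    [-0.5,0.4,0],
  ],
  delta_rot=[
    [0,0,0.06],
    [0,0,0.126],
    [0,0,0.126],
    [0,0,0.126],
    [0,0,0.126],
  ],
  claw=[0.4,0.4,0.4,0.4,0.4],
)

```text
t: 21.85
eef_pos: [478.6, 28.6, 166.3]
tcp_rot: [-3.14, 0.004, 0.163]
ft_force: [2.0, -0.9, 0.7]
opening: 0.599
grip_force: 0.0
```

Call:
arm_command(
  delta_pos=[
    [-0.124,0.776,0],
    [-0.124,0.776,0],
    [-0.124,0.776,0],
    [-0.124,0.776,0],
    [-0.124,0.776,0],
  ],
  delta_rot=[
    [0,0,0],
    [0,0,0],
    [0,0,0],
    [0,0,0],
    [0,0,0],
  ],
  claw=[0.4,0.4,0.4,0.4,0.4],
)

```text
t: 22.27
eef_pos: [451.9, 222.4, 166.3]
tcp_rot: [-3.141, 0.0, 0.161]
ft_force: [0.8, -0.1, 0.4]
opening: 0.599
grip_force: 0.0
```

Call:
arm_command(
  delta_pos=[
    [0,0,-0.1],
    [0,0,-0.2],
    [0,0,-0.24],
    [0,0,-0.24],
    [0,0,-0.24],
  ],
  delta_rot=[
    [0,0,0],
    [0,0,0],
    [0,0,0],
    [0,0,0],
    [0,0,0],
  ],
  claw=[0.4,0.4,0.4,0.4,0.4],
)

```text
t: 22.68
eef_pos: [452.8, 219.5, 106.6]
tcp_rot: [3.141, 0.001, 0.16]
ft_force: [-0.8, -0.5, -0.2]
opening: 0.602
grip_force: 0.0
```

```bash
python3 - <<'E'
from h import *
im,c=snap('wrist','w9.png');s=state();print(s['eef_pos'],s['tcp_rot'],s['ft_force'],s['grip_force'])
print(proj(c,(452.7,219.7,71)))
hsv=cv2.cvtColor(im,cv2.COLOR_RGB2HSV)
m=((hsv[:,:,2]>75)&(hsv[:,:,2]<175)&(hsv[:,:,1]<60)).astype(np.uint8); m[:150]=0;m[258:]=0
n,l,st,ce=cv2.connectedComponentsWithStats(m)
for i in range(1,n):
    if st[i,4]>200: print('grey',st[i],ce[i],ray(c,*ce[i],71),cv2.minAreaRect(np.argwhere(l==i)[:,::-1].astype(np.float32)))
E
```

```text
[453.18443558 219.5204782  107.24670382] [ 3.14155455e+00 -4.21638670e-04  1.59599357e-01] [-0.00190121  0.50677176 -0.05571213] 0.0
[315.  221.2]
grey [ 298  185   28   70 1400] [312.27142857 223.66857143] [450.7 221.3  71. ] ((311.5372619628906, 219.39425659179688), (68.69039154052734, 25.436260223388672), 87.61405944824219)
```

Call:
arm_command(
  delta_pos=[
    [0,0,-0.1],
    [0,0,-0.2],
    [0,0.004,-0.266],
    [0,0.004,-0.266],
    [0,0.004,-0.266],
  ],
  delta_rot=[
    [0,0,0],
    [0,0,0],
    [0,0,0],
    [0,0,0],
    [0,0,0],
  ],
  claw=[0.4,0.4,0.4,0.4,0.4],
)

```text
t: 23.15
eef_pos: [453.1, 220.6, 40.8]
tcp_rot: [3.142, -0.0, 0.16]
ft_force: [0.3, 0.7, 0.2]
opening: 0.598
grip_force: 0.0
```

Call:
arm_command(
  delta_pos=[
    [0,0,0],
    [0,0,0],
    [0,0,0],
    [0,0,0],
    [0,0,0],
  ],
  delta_rot=[
    [0,0,0],
    [0,0,0],
    [0,0,0],
    [0,0,0],
    [0,0,0],
  ],
  claw=[1,1,1,1,1],
)

```text
t: 23.57
eef_pos: [452.8, 220.8, 40.7]
tcp_rot: [-3.142, -0.001, 0.16]
ft_force: [-0.6, -0.7, -1.2]
opening: 0.308
grip_force: 0.0
```

Call:
arm_command(
  delta_pos=[
    [0,0,0],
    [0,0,0],
    [0,0,0],
    [0,0,0],
    [0,0,0],
  ],
  delta_rot=[
    [0,0,0],
    [0,0,0],
    [0,0,0],
    [0,0,0],
    [0,0,0],
  ],
  claw=[1,1,1,1,1],
)

```text
t: 23.98
eef_pos: [452.6, 220.8, 40.3]
tcp_rot: [3.142, -0.0, 0.16]
ft_force: [-0.9, -0.5, 3.8]
opening: 0.189
grip_force: 30.0
```

Call:
arm_command(
  delta_pos=[
    [0,0,0.1],
    [0,0,0.2],
    [0,0,0.32],
    [0,0,0.44],
    [0,0,0.44],
  ],
  delta_rot=[
    [0,0,0],
    [0,0,0],
    [0,0,0],
    [0,0,0],
    [0,0,0],
  ],
  claw=[1,1,1,1,1],
)

```text
t: 24.4
eef_pos: [454.3, 221.4, 154.6]
tcp_rot: [-3.141, -0.007, 0.161]
ft_force: [1.6, -1.0, -1.3]
opening: 0.186
grip_force: 30.0
```

Call:
arm_command(
  delta_pos=[
    [0.026,-0.1,0],
    [0.052,-0.2,0],
    [0.078,-0.3,0],
    [0.104,-0.4,0],
    [0.13,-0.5,0],
  ],
  delta_rot=[
    [0,0,-0.03],
    [0,0,-0.06],
    [0,0,-0.09],
    [0,0,-0.126],
    [0,0,-0.126],
  ],
  claw=[1,1,1,1,1],
)

```text
t: 24.82
eef_pos: [484.8, 94.5, 149.2]
tcp_rot: [3.141, 0.001, -0.041]
ft_force: [0.7, 0.3, -3.0]
opening: 0.188
grip_force: 30.0
```

Call:
arm_command(
  delta_pos=[
    [0.12,-0.1,0],
    [0.24,-0.2,0],
    [0.36,-0.31,0],
    [0.45,-0.39,0],
    [0.503,-0.432,0],
  ],
  delta_rot=[
    [0,0,0],
    [0,0,0],
    [0,0,0],
    [0,0,0],
    [0,0,0],
  ],
  claw=[1,1,1,1,1],
)

```text
t: 25.23
eef_pos: [612.6, -15.0, 148.6]
tcp_rot: [3.141, 0.001, -0.039]
ft_force: [-0.8, 0.6, -2.4]
opening: 0.186
grip_force: 30.0
```

Call:
arm_command(
  delta_pos=[
    [0,0,0],
    [0,0,-0.05],
    [0,0,-0.1],
    [0,0,-0.1],
    [0,0,-0.1],
  ],
  delta_rot=[
    [0,0,0],
    [0,0,0],
    [0,0,0],
    [0,0,0],
    [0,0,0],
  ],
  claw=[1,1,1,1,1],
)

```text
t: 25.65
eef_pos: [609.9, -11.8, 124.2]
tcp_rot: [-3.141, 0.003, -0.037]
ft_force: [0.6, -1.3, -2.7]
opening: 0.188
grip_force: 30.0
```

```bash
python3 - <<'E'
from h import *
im,c=snap('wrist','w10.png');s=state();print(s['eef_pos'],s['tcp_rot'],s['ft_force'],s['grip_force'])
print(proj(c,(611.1,-12.3,64)),proj(c,(611.1+48,-14,64)))
cv2.imwrite('pics/w10c.png',im[60:300,120:520,::-1])
E
```

```text
[610.44510958 -11.85096048 124.9568564 ] [-3.14156754e+00  9.94188254e-04 -3.72664856e-02] [-0.32306417 -0.37589495 -2.22723552] 29.99280273914337
[316.  209.7] [315.9 146.2]
```

View pics/w10c.png

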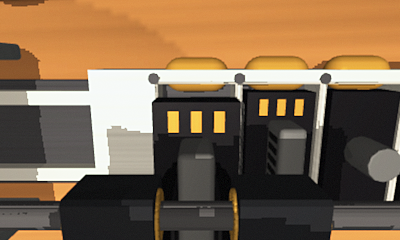

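Aligned with bay3 (dots at crop 153 and 240). Pressing in.

Call:
arm_command(
  delta_pos=[
    [0,0,-0.06],
    [0,0,-0.12],
    [0,0,-0.16],
    [0,0,-0.172],
    [0,0,-0.172],
  ],
  delta_rot=[
    [0,0,0],
    [0,0,0],
    [0,0,0],
    [0,0,0],
    [0,0,0],
  ],
  claw=[1,1,1,1,1],
)

```text
t: 26.12
eef_pos: [610.9, -12.1, 82.0]
tcp_rot: [3.142, 0.0, -0.037]
ft_force: [-0.4, 0.5, -2.4]
opening: 0.187
grip_force: 30.0
```

Call:
arm_command(
  delta_pos=[
    [0,0,-0.006],
    [0,0,-0.012],
    [0,0,-0.018],
    [0,0,-0.024],
    [0,0,-0.028],
  ],
  delta_rot=[
    [0,0,0],
    [0,0,0],
    [0,0,0],
    [0,0,0],
    [0,0,0],
  ],
  claw=[1,1,1,1,1],
)

```text
t: 26.53
eef_pos: [611.2, -12.3, 75.8]
tcp_rot: [3.141, -0.001, -0.038]
ft_force: [0.1, 0.2, 2.6]
opening: 0.189
grip_force: 30.0
```

Call:
arm_command(
  delta_pos=[
    [0,0,-0.006],
    [0,0,-0.012],
    [0,0,-0.018],
    [0,0,-0.024],
    [0,0,-0.028],
  ],
  delta_rot=[
    [0,0,0],
    [0,0,0],
    [0,0,0],
    [0,0,0],
    [0,0,0],
  ],
  claw=[1,1,1,1,1],
)

```text
t: 26.95
eef_pos: [610.7, -12.2, 68.2]
tcp_rot: [3.142, 0.0, -0.038]
ft_force: [-6.1, -0.4, 14.7]
opening: 0.189
grip_force: 30.0
```

Call:
arm_command(
  delta_pos=[
    [0,0,-0.004],
    [0,0,-0.006],
    [0,0,-0.006],
    [0,0,-0.006],
    [0,0,-0.006],
  ],
  delta_rot=[
    [0,0,0],
    [0,0,0],
    [0,0,0],
    [0,0,0],
    [0,0,0],
  ],
  claw=[1,1,1,1,1],
)

```text
t: 27.37
eef_pos: [610.7, -12.2, 68.2]
tcp_rot: [3.141, -0.0, -0.038]
ft_force: [-7.6, -0.1, 19.5]
opening: 0.188
grip_force: 30.0
```

Call:
arm_command(
  delta_pos=[
    [0,0,0],
    [0,0,0],
    [0,0,0],
    [0,0,0],
    [0,0,0],
  ],
  delta_rot=[
    [0,0,0],
    [0,0,0],
    [0,0,0],
    [0,0,0],
    [0,0,0],
  ],
  claw=[0.5,0.5,0.5,0.5,0.5],
)

```text
t: 27.78
eef_pos: [610.8, -12.2, 66.3]
tcp_rot: [3.142, 0.0, -0.038]
ft_force: [0.6, 1.0, -0.4]
opening: 0.471
grip_force: 0.0
```

Call:
arm_command(
  delta_pos=[
    [0,0,0.1],
    [0,0,0.2],
    [0,0,0.3],
    [0,0,0.4],
    [0,0,0.4],
  ],
  delta_rot=[
    [0,0,0],
    [0,0,0],
    [0,0,0],
    [0,0,0],
    [0,0,0],
  ],
  claw=[0.5,0.5,0.5,0.5,0.5],
)

```text
t: 28.2
eef_pos: [612.6, -12.4, 171.2]
tcp_rot: [3.141, -0.007, -0.037]
ft_force: [-0.1, -0.7, 0.5]
opening: 0.503
grip_force: 0.0
```

Call:
arm_command(
  delta_pos=[
    [-0.02,-0.542,0],
    [-0.02,-0.542,0],
    [-0.02,-0.542,0],
    [-0.02,-0.542,0],
    [-0.02,-0.542,0],
  ],
  delta_rot=[
    [0,0,0],
    [0,0,0],
    [0,0,0],
    [0,0,0],
    [0,0,0],
  ],
  claw=[0.5,0.5,0.5,0.5,0.5],
)

```text
t: 28.62
eef_pos: [605.4, -150.6, 165.9]
tcp_rot: [3.141, 0.001, -0.041]
ft_force: [-0.9, -0.0, -0.1]
opening: 0.503
grip_force: 0.0
```

Call:
arm_command(
  delta_pos=[
    [-0.019,-0.5,0],
    [-0.019,-0.5,0],
    [-0.019,-0.5,0],
    [-0.019,-0.5,0],
    [-0.019,-0.5,0],
  ],
  delta_rot=[
    [0,0,0],
    [0,0,0],
    [0,0,0],
    [0,0,0],
    [0,0,0],
  ],
  claw=[0.5,0.5,0.5,0.5,0.5],
)

```text
t: 29.03
eef_pos: [600.9, -273.4, 165.8]
tcp_rot: [-3.141, 0.001, -0.04]
ft_force: [1.0, 0.6, 0.2]
opening: 0.497
grip_force: 0.0
```

Call:
arm_command(
  delta_pos=[
    [0,0,0],
    [0,0,0],
    [0,0,0],
    [0,0,0],
    [0,0,0],
  ],
  delta_rot=[
    [0,0,0],
    [0,0,0],
    [0,0,0],
    [0,0,0],
    [0,0,0],
  ],
  claw=[0.5,0.5,0.5,0.5,0.5],
)

```text
t: 29.45
eef_pos: [601.4, -271.8, 166.9]
tcp_rot: [3.141, -0.0, -0.036]
ft_force: [1.1, -0.7, -0.7]
opening: 0.501
grip_force: 0.0
```

```bash
python3 - <<'E'
from h import *
im,c=snap('wrist','w11.png');s=state();print(s['eef_pos'],s['tcp_rot'],s['ft_force'])
for dx in(-33,0,33): print(proj(c,(601.3+dx,-272.8-dx*.0375,114)))
cv2.imwrite('pics/w11c.png',im[:,:,::-1])
E
```

```text
[ 601.30026062 -272.05394759  166.80325132] [ 3.14146362e+00 -1.27766353e-04 -3.66914881e-02] [ 0.50331122 -0.63761174  0.05148352]
[316.5 255.4]
[316.6 214.2]
[316.7 170. ]
```

View pics/w11c.png

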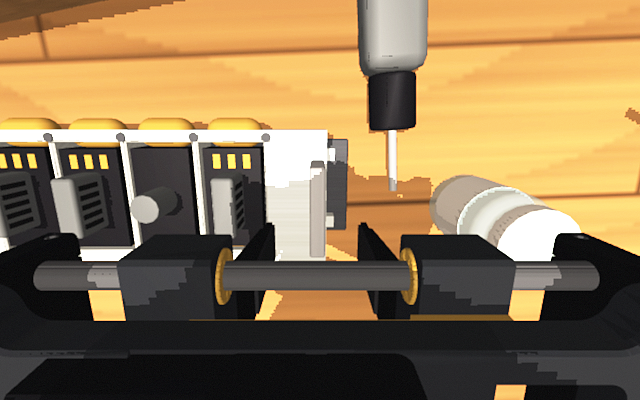

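Call:
arm_command(
  delta_pos=[
    [0,0,-0.1],
    [0,0,-0.2],
    [0,0,-0.3],
    [0,0,-0.34],
    [0,0,-0.34],
  ],
  delta_rot=[
    [0,0,0],
    [0,0,0],
    [0,0,0],
    [0,0,0],
    [0,0,0],
  ],
  claw=[0.5,0.5,0.5,0.5,0.5],
)

```text
t: 29.92
eef_pos: [600.2, -272.1, 79.4]
tcp_rot: [-3.14, 0.004, -0.038]
ft_force: [-0.2, -0.4, -0.3]
opening: 0.5
grip_force: 0.0
```

Call:
arm_command(
  delta_pos=[
    [0,0,0],
    [0,0,0],
    [0,0,0],
    [0,0,0],
    [0,0,0],
  ],
  delta_rot=[
    [0,0,0],
    [0,0,0],
    [0,0,0],
    [0,0,0],
    [0,0,0],
  ],
  claw=[1,1,1,1,1],
)

```text
t: 30.33
eef_pos: [601.4, -272.9, 82.6]
tcp_rot: [3.141, -0.001, -0.038]
ft_force: [-0.1, -0.0, -0.3]
opening: 0.206
grip_force: 0.0
```

Call:
arm_command(
  delta_pos=[
    [0,0,0],
    [0,0,0],
    [0,0,0],
    [0,0,0],
    [0,0,0],
  ],
  delta_rot=[
    [0,0,0],
    [0,0,0],
    [0,0,0],
    [0,0,0],
    [0,0,0],
  ],
  claw=[1,1,1,1,1],
)

```text
t: 30.75
eef_pos: [601.2, -272.8, 82.2]
tcp_rot: [3.141, -0.0, -0.038]
ft_force: [-1.3, 1.4, 5.8]
opening: 0.121
grip_force: 30.0
```

Call:
arm_command(
  delta_pos=[
    [0,0.01,0],
    [0.001,0.02,0],
    [0.001,0.03,0],
    [0.002,0.04,0],
    [0.002,0.05,0],
  ],
  delta_rot=[
    [0,0,0],
    [0,0,0],
    [0,0,0],
    [0,0,0],
    [0,0,0],
  ],
  claw=[1,1,1,1,1],
)

```text
t: 31.17
eef_pos: [601.6, -262.8, 82.2]
tcp_rot: [3.138, -0.001, -0.038]
ft_force: [-2.9, -13.5, 3.2]
opening: 0.128
grip_force: 30.0
```

Call:
arm_command(
  delta_pos=[
    [0,0.01,0],
    [0.001,0.02,0],
    [0.001,0.03,0],
    [0.002,0.04,0],
    [0.002,0.05,0],
  ],
  delta_rot=[
    [0,0,0],
    [0,0,0],
    [0,0,0],
    [0,0,0],
    [0,0,0],
  ],
  claw=[1,1,1,1,1],
)

```text
t: 31.58
eef_pos: [602.1, -250.2, 82.2]
tcp_rot: [3.138, -0.001, -0.038]
ft_force: [-3.7, -15.5, 3.0]
opening: 0.125
grip_force: 30.0
```

Call:
arm_command(
  delta_pos=[
    [0,0.01,0],
    [0.001,0.02,0],
    [0.001,0.03,0],
    [0.002,0.04,0],
    [0.002,0.05,0],
  ],
  delta_rot=[
    [0,0,0],
    [0,0,0],
    [0,0,0],
    [0,0,0],
    [0,0,0],
  ],
  claw=[1,1,1,1,1],
)

```text
t: 32.0
eef_pos: [602.6, -235.8, 82.2]
tcp_rot: [3.141, -0.001, -0.038]
ft_force: [-1.9, -1.9, 5.7]
opening: 0.127
grip_force: 30.0
```

Call:
arm_command(
  delta_pos=[
    [0,0.01,0],
    [0.001,0.02,0],
    [0.001,0.03,0],
    [0.002,0.04,0],
    [0.002,0.05,0],
  ],
  delta_rot=[
    [0,0,0],
    [0,0,0],
    [0,0,0],
    [0,0,0],
    [0,0,0],
  ],
  claw=[1,1,1,1,1],
)

```text
t: 32.42
eef_pos: [603.1, -223.2, 82.2]
tcp_rot: [3.141, -0.0, -0.038]
ft_force: [-2.1, -2.9, 5.4]
opening: 0.124
grip_force: 30.0
```

Call:
arm_command(
  delta_pos=[
    [0,0.01,0],
    [0.001,0.02,0],
    [0.001,0.03,0],
    [0.002,0.04,0],
    [0.002,0.05,0],
  ],
  delta_rot=[
    [0,0,0],
    [0,0,0],
    [0,0,0],
    [0,0,0],
    [0,0,0],
  ],
  claw=[1,1,1,1,1],
)

```text
t: 32.83
eef_pos: [603.6, -210.6, 82.2]
tcp_rot: [3.141, -0.0, -0.038]
ft_force: [-3.2, -3.0, 5.4]
opening: 0.126
grip_force: 30.0
```

Call:
arm_command(
  delta_pos=[
    [0,0.006,0],
    [0.001,0.012,0],
    [0.001,0.018,0],
    [0.001,0.024,0],
    [0.001,0.028,0],
  ],
  delta_rot=[
    [0,0,0],
    [0,0,0],
    [0,0,0],
    [0,0,0],
    [0,0,0],
  ],
  claw=[1,1,1,1,1],
)

```text
t: 33.25
eef_pos: [603.8, -203.6, 82.2]
tcp_rot: [3.141, -0.0, -0.038]
ft_force: [-2.7, -3.6, 5.6]
opening: 0.126
grip_force: 30.0
```

Call:
arm_command(
  delta_pos=[
    [0,0.006,0],
    [0.001,0.012,0],
    [0.001,0.018,0],
    [0.001,0.024,0],
    [0.001,0.028,0],
  ],
  delta_rot=[
    [0,0,0],
    [0,0,0],
    [0,0,0],
    [0,0,0],
    [0,0,0],
  ],
  claw=[1,1,1,1,1],
)

```text
t: 33.67
eef_pos: [604.1, -196.6, 82.2]
tcp_rot: [3.141, -0.0, -0.038]
ft_force: [-2.4, -2.2, 6.2]
opening: 0.125
grip_force: 30.0
```

Call:
arm_command(
  delta_pos=[
    [0,0.004,0],
    [0,0.008,0],
    [0.001,0.012,0],
    [0.001,0.016,0],
    [0.001,0.02,0],
  ],
  delta_rot=[
    [0,0,0],
    [0,0,0],
    [0,0,0],
    [0,0,0],
    [0,0,0],
  ],
  claw=[1,1,1,1,1],
)

```text
t: 34.08
eef_pos: [604.3, -191.6, 82.2]
tcp_rot: [3.141, -0.0, -0.038]
ft_force: [-3.1, -1.4, 5.4]
opening: 0.124
grip_force: 30.0
```

Call:
arm_command(
  delta_pos=[
    [0,0.004,0],
    [0,0.008,0],
    [0.001,0.012,0],
    [0.001,0.016,0],
    [0.001,0.02,0],
  ],
  delta_rot=[
    [0,0,0],
    [0,0,0],
    [0,0,0],
    [0,0,0],
    [0,0,0],
  ],
  claw=[1,1,1,1,1],
)

```text
t: 34.5
eef_pos: [604.5, -186.6, 82.2]
tcp_rot: [3.141, -0.0, -0.038]
ft_force: [-3.8, -2.9, 6.3]
opening: 0.124
grip_force: 30.0
```

Call:
arm_command(
  delta_pos=[
    [0,0.004,0],
    [0,0.008,0],
    [0.001,0.012,0],
    [0.001,0.016,0],
    [0.001,0.02,0],
  ],
  delta_rot=[
    [0,0,0],
    [0,0,0],
    [0,0,0],
    [0,0,0],
    [0,0,0],
  ],
  claw=[1,1,1,1,1],
)

```text
t: 34.92
eef_pos: [604.7, -181.6, 82.1]
tcp_rot: [3.141, 0.0, -0.038]
ft_force: [-3.0, -1.4, 6.6]
opening: 0.125
grip_force: 30.0
```

Call:
arm_command(
  delta_pos=[
    [0,0.003,0],
    [0,0.006,0],
    [0,0.009,0],
    [0,0.012,0],
    [0,0.012,0],
  ],
  delta_rot=[
    [0,0,0],
    [0,0,0],
    [0,0,0],
    [0,0,0],
    [0,0,0],
  ],
  claw=[1,1,1,1,1],
)

```text
t: 35.33
eef_pos: [604.8, -178.5, 82.2]
tcp_rot: [3.141, -0.0, -0.038]
ft_force: [-2.4, -1.8, 7.0]
opening: 0.123
grip_force: 30.0
```

Call:
arm_command(
  delta_pos=[
    [0,0.004,0],
    [0,0.008,0],
    [0.001,0.012,0],
    [0.001,0.016,0],
    [0.001,0.02,0],
  ],
  delta_rot=[
    [0,0,0],
    [0,0,0],
    [0,0,0],
    [0,0,0],
    [0,0,0],
  ],
  claw=[1,1,1,1,1],
)

```text
t: 35.75
eef_pos: [605.0, -173.6, 82.2]
tcp_rot: [3.141, -0.0, -0.038]
ft_force: [-3.7, -3.0, 7.2]
opening: 0.127
grip_force: 30.0
```

Call:
arm_command(
  delta_pos=[
    [0,0.003,0],
    [0,0.006,0],
    [0,0.009,0],
    [0,0.012,0],
    [0,0.012,0],
  ],
  delta_rot=[
    [0,0,0],
    [0,0,0],
    [0,0,0],
    [0,0,0],
    [0,0,0],
  ],
  claw=[1,1,1,1,1],
)

```text
t: 36.17
eef_pos: [605.0, -173.0, 82.2]
tcp_rot: [3.138, -0.001, -0.038]
ft_force: [-5.0, -18.1, 4.3]
opening: 0.127
grip_force: 30.0
```

Call:
arm_command(
  delta_pos=[
    [0,-0.004,0],
    [0,-0.008,0],
    [0,-0.01,0],
    [0,-0.01,0],
    [0,-0.01,0],
  ],
  delta_rot=[
    [0,0,0],
    [0,0,0],
    [0,0,0],
    [0,0,0],
    [0,0,0],
  ],
  claw=[1,1,1,1,1],
)

```text
t: 36.58
eef_pos: [605.0, -173.0, 82.1]
tcp_rot: [3.141, -0.0, -0.038]
ft_force: [-3.4, -0.9, 6.7]
opening: 0.125
grip_force: 30.0
```

Call:
arm_command(
  delta_pos=[
    [0,0,0],
    [0,0,0],
    [0,0,0],
    [0,0,0],
    [0,0,0],
  ],
  delta_rot=[
    [0,0,0],
    [0,0,0],
    [0,0,0],
    [0,0,0],
    [0,0,0],
  ],
  claw=[0.6,0.6,0.6,0.6,0.6],
)

```text
t: 37.0
eef_pos: [605.1, -172.7, 81.5]
tcp_rot: [-3.142, 0.0, -0.038]
ft_force: [-0.6, -0.6, -0.1]
opening: 0.383
grip_force: 0.0
```

Call:
arm_command(
  delta_pos=[
    [0,0,0.1],
    [0,0,0.24],
    [0,0,0.4],
    [0,0,0.56],
    [0,0,0.72],
  ],
  delta_rot=[
    [0,0,0],
    [0,0,0],
    [0,0,0],
    [0,0,0],
    [0,0,0],
  ],
  claw=[0.6,0.6,0.6,0.6,0.6],
)

```text
t: 37.42
eef_pos: [604.7, -172.6, 263.5]
tcp_rot: [-3.142, 0.0, -0.038]
ft_force: [1.0, -0.6, -0.7]
opening: 0.4
grip_force: 0.0
```

Call:
arm_command(
  delta_pos=[
    [-0.3,0.6,0],
    [-0.3,0.6,0],
    [-0.3,0.6,0],
    [-0.3,0.6,0],
    [-0.3,0.6,0],
  ],
  delta_rot=[
    [0,0,0],
    [0,0,0],
    [0,0,0],
    [0,0,0],
    [0,0,0],
  ],
  claw=[1,1,1,1,1],
)

```text
t: 37.83
eef_pos: [527.0, -18.1, 262.1]
tcp_rot: [-3.141, 0.001, -0.034]
ft_force: [1.4, -0.3, 1.3]
opening: 0.107
grip_force: 0.0
```

```bash
python3 - <<'E'
from h import *
im,c=snap('wrist','w12.png');s=state();print(s['eef_pos'],s['tcp_rot'],s['ft_force'],s['opening'])
p=proj(c,(580,191.5,204));print(p)
g=cv2.cvtColor(im,cv2.COLOR_RGB2GRAY); x,y=int(p[0]),int(p[1]); x0,y0=max(0,x-35),max(0,y-35)
m=(g[y0:y+35,x0:x+35]<45).astype(np.uint8)
n,l,st,ce=cv2.connectedComponentsWithStats(m)
for i in range(1,n):
    if st[i,4]>40: print(st[i],ce[i]+[x0,y0],ray(c,*(ce[i]+[x0,y0]),204))
E
```

```text
[528.69686245 -20.07045651 262.30256854] [-3.14151170e+00 -3.83323148e-04 -3.41094235e-02] [-0.39438822 -1.073727    0.22390824] 0.06234693198855952
[ 23.8 151.4]
[ 16   0  29  16 308] [ 30.61688312 122.70454545] [599.8 181.4 204. ]
[   0   18   58   35 1332] [ 23.753003   150.78678679] [580.4 191.4 204. ]
```

Call:
arm_command(
  delta_pos=[
    [0.02,0.82,0],
    [0.02,0.82,0],
    [0.02,0.82,0],
    [0.02,0.82,0],
    [0.02,0.82,0],
  ],
  delta_rot=[
    [0,0,0],
    [0,0,0],
    [0,0,0],
    [0,0,0],
    [0,0,0],
  ],
  claw=[1,1,1,1,1],
)

```text
t: 38.3
eef_pos: [535.6, 183.8, 261.6]
tcp_rot: [3.142, -0.0, -0.038]
ft_force: [0.6, 0.8, 0.6]
opening: 0.005
grip_force: 0.0
```

Call:
arm_command(
  delta_pos=[
    [0,0.044,-0.05],
    [0,0.044,-0.15],
    [0,0.044,-0.25],
    [0,0.044,-0.287],
    [0,0.044,-0.287],
  ],
  delta_rot=[
    [0,0,0],
    [0,0,0],
    [0,0,0],
    [0,0,0],
    [0,0,0],
  ],
  claw=[1,1,1,1,1],
)

```text
t: 38.72
eef_pos: [534.8, 192.6, 187.8]
tcp_rot: [3.14, 0.004, -0.038]
ft_force: [0.3, -0.6, 0.5]
opening: 0.004
grip_force: 0.0
```

Call:
arm_command(
  delta_pos=[
    [0.04,-0.002,0],
    [0.08,-0.004,0],
    [0.12,-0.005,0],
    [0.16,-0.006,0],
    [0.2,-0.008,0],
  ],
  delta_rot=[
    [0,0,0],
    [0,0,0],
    [0,0,0],
    [0,0,0],
    [0,0,0],
  ],
  claw=[1,1,1,1,1],
)

```text
t: 39.13
eef_pos: [586.6, 191.1, 190.6]
tcp_rot: [-3.141, -0.001, -0.038]
ft_force: [-0.6, 0.2, 0.8]
opening: 0.003
grip_force: 0.6
```

Call:
arm_command(
  delta_pos=[
    [0.035,-0.002,0],
    [0.07,-0.003,0],
    [0.105,-0.004,0],
    [0.14,-0.006,0],
    [0.17,-0.007,0],
  ],
  delta_rot=[
    [0,0,0],
    [0,0,0],
    [0,0,0],
    [0,0,0],
    [0,0,0],
  ],
  claw=[1,1,1,1,1],
)

```text
t: 39.55
eef_pos: [628.4, 189.4, 189.7]
tcp_rot: [3.141, 0.0, -0.038]
ft_force: [-1.1, 0.0, -0.3]
opening: 0.006
grip_force: 0.5
```

Call:
arm_command(
  delta_pos=[
    [0.008,0,0],
    [0.016,-0.001,0],
    [0.024,-0.001,0],
    [0.032,-0.001,0],
    [0.032,-0.001,0],
  ],
  delta_rot=[
    [0,0,0],
    [0,0,0],
    [0,0,0],
    [0,0,0],
    [0,0,0],
  ],
  claw=[1,1,1,1,1],
)

```text
t: 39.97
eef_pos: [633.2, 189.3, 189.6]
tcp_rot: [3.141, 0.006, -0.037]
ft_force: [-12.7, -0.8, 2.8]
opening: 0.006
grip_force: 6.1
```

Call:
arm_command(
  delta_pos=[
    [0.004,0,0],
    [0.008,0,0],
    [0.012,0,0],
    [0.012,0,0],
    [0.012,0,0],
  ],
  delta_rot=[
    [0,0,0],
    [0,0,0],
    [0,0,0],
    [0,0,0],
    [0,0,0],
  ],
  claw=[1,1,1,1,1],
)

```text
t: 40.38
eef_pos: [633.7, 189.3, 189.5]
tcp_rot: [3.14, 0.011, -0.037]
ft_force: [-26.4, -2.5, 8.6]
opening: 0.006
grip_force: 12.8
```

Call:
arm_command(
  delta_pos=[
    [-0.02,0,0],
    [-0.06,0,0],
    [-0.12,0,0],
    [-0.2,0,0],
    [-0.2,0,0],
  ],
  delta_rot=[
    [0,0,0],
    [0,0,0],
    [0,0,0],
    [0,0,0],
    [0,0,0],
  ],
  claw=[1,1,1,1,1],
)

```text
t: 40.8
eef_pos: [586.0, 189.4, 190.3]
tcp_rot: [3.141, 0.001, -0.037]
ft_force: [0.3, -0.2, -0.2]
opening: 0.005
grip_force: 0.0
```

Call:
arm_command(
  delta_pos=[
    [0,0,0.14],
    [0,0,0.28],
    [0,0,0.42],
    [0,0,0.56],
    [0,0,0.56],
  ],
  delta_rot=[
    [0,0,0],
    [0,0,0],
    [0,0,0],
    [0,0,0],
    [0,0,0],
  ],
  claw=[1,1,1,1,1],
)

```text
t: 41.22
eef_pos: [590.5, 189.7, 337.5]
tcp_rot: [-3.139, -0.011, -0.037]
ft_force: [0.1, 0.1, 0.7]
opening: 0.006
grip_force: 0.0
```

Call:
arm_command(
  delta_pos=[
    [-0.2,-0.7,0],
    [-0.2,-0.7,0],
    [-0.2,-0.7,0],
    [-0.2,-0.7,0],
    [-0.2,-0.7,0],
  ],
  delta_rot=[
    [0,0,0],
    [0,0,0],
    [0,0,0],
    [0,0,0],
    [0,0,0],
  ],
  claw=[1,1,1,1,1],
)

```text
t: 41.63
eef_pos: [537.6, 10.6, 330.3]
tcp_rot: [3.14, -0.001, -0.039]
ft_force: [0.9, -0.4, -0.2]
opening: 0.002
grip_force: 0.0
```

Call:
arm_command(
  delta_pos=[
    [0,0,0],
    [0,0,0],
    [0,0,0],
    [0,0,0],
    [0,0,0],
  ],
  delta_rot=[
    [0,0,0],
    [0,0,0],
    [0,0,0],
    [0,0,0],
    [0,0,0],
  ],
  claw=[1,1,1,1,1],
)

```text
t: 42.05
eef_pos: [538.9, 15.3, 329.7]
tcp_rot: [3.142, 0.0, -0.036]
ft_force: [-0.5, 0.4, 0.1]
opening: 0.008
grip_force: 0.0
```

```bash
python3 - <<'E'
from h import *
im,c=snap('wrist','w13.png');s=state();print(s['t'],s['eef_pos'],s['ft_force'])
b,_=snap('scene','s13.png')
a=np.vstack([im[:250],cv2.resize(b[110:310,180:500],(640,400))[:340]])
cv2.imwrite('pics/f13.png',a[:,:,::-1])
E
```

```text
42.1 [538.81303027  15.16722959 329.73863783] [ 0.31130297  0.15745596 -0.71456589]
```

View pics/f13.png

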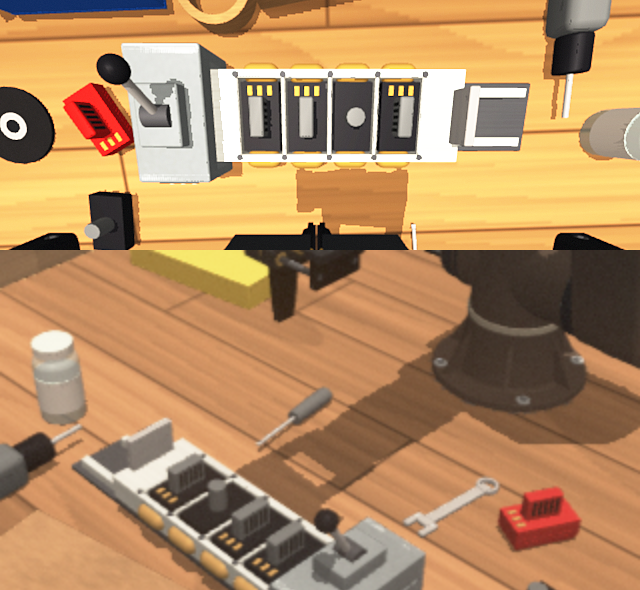

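The last picture shows all four bays flush, the carriage in the head, the lever ball at (115,68) leaning away, and the tub upright.

```bash
python3 -c "
from cell import *
print(job_done())"
```

```text
the job is handed in; nothing more can be done
None
```

Job handed in: three packs and one blank pressed flush in the bays, carriage pushed gently to its end stop after about 100 mm, lever thrown fully over, tub of wipes still standing.

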